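Go / no-go check of the neck bush in a counter corkscrew

TASK

Check the brass neck bush of the counter corkscrew with the double-ended plug gauge: slide the long go end (green band) fully home in the bore, draw it out, then offer the short no-go end (red band) square and central to the mouth and hold it there with a light push, about 5 N, to confirm that it will not enter. Feel your way in and never force the gauge or knock the corkscrew, leave the other things on the counter where they are, and lay the gauge back in its oak V rest.

Things in the scene. Friction and masses are not known exactly. Their poses are not given: they have to be found in the camera images.
- gauge: Double-ended plug gauge, loose, 0.22 to 0.36 kg, 126 mm long, round about its x axis, at any roll. Origin on the axis, mid handle (knurled, 22 mm diameter, 80 mm long: grip it here; centre of mass within 5 mm). +x points to the go end. Starts level in the V rest, any way round. When gauging, about 5 N is a light push; over 15 N against the corkscrew is forcing it.
- gauge_go (a point): Centre of the end face of the go plug, 74 mm along +x from gauge. Go plug: steel, 30 mm diameter, 34 mm long with a 2 mm x 45 degree lead on its nose, green band on the handle beside it. Axes as gauge.
- gauge_nogo (a point): Centre of the end face of the no-go plug, 52 mm along -x from gauge. No-go plug: steel, 33.5 mm diameter, 12 mm long, square edge, red band on the handle beside it. Axes as gauge.
- machine: Counter-mounted lever corkscrew of dark green cast iron on an oak block (220 x 130 x 28 mm), fixed, rigid. Origin at the counter under the pedestal; +x runs level, along the barrel from its open mouth to the lever. Barrel 57 mm outer diameter at the mouth, 52 mm behind; nothing rises above the barrel within 130 mm behind the mouth. Its lever stands at the rear, up to 320 mm high.
- bore (a point): Centre of the barrel in the plane of the bush's mouth, 115 mm along -x and 100 mm above machine, same axes: the level bore runs along +x from this plane. The brass bush is an immovable press fit that follows the boring, not the casting: its bore is parallel to +x but lies up to 1.8 mm along y and up to 1.8 mm along z from this point, to be found by feel.
- shoulder (a point): Centre of the barrel where the bore ends, 32 mm along +x from bore, same axes. Bore 31 mm diameter, sharp edged at the mouth, 32 mm deep to a flat shoulder; with the go plug home on it, 2 mm of the plug still shows. The brass face around the mouth is 44 mm across and stands 3 mm proud of the barrel.
- rest: Oak gauge rest, fixed: base 110 x 76 x 14 mm with two 90 degree V uprights (6 mm thick, centred 32.5 mm either side along x, V tips 49 mm high, 44 mm apart) that carry the handle; between them 59 mm of the handle is free. Origin at the centre of its underside; x lies along the gauge's axis.
- rest_seat (a point): Where the middle of the handle lies when the gauge sits in the rest: 52 mm above rest, axes as rest. The gauge has 4.5 mm of play along x each way; it may lie either way round.
- helix: Bystander: horn-handled double-helix corkscrew lying flat, 104 mm handle, 110 mm long, 26 mm high. Origin under the handle.
- thermometer: Bystander: bronze wine thermometer in a brass case, lying, 155 mm long, 20 mm high.
- collar: Bystander: blue enamel bottle collar, ring 54 mm across, 22 mm high.
- cork: Bystander: carved boxwood cork standing upright, 31 mm across, 60 mm high.
- sommelier: Bystander: folded waiter's corkscrew, 115 mm long, 12 mm high.
- wax: Bystander: round brass wax tin, 68 mm across, 45 mm high.
- bottle: Bystander: wine bottle standing upright, 75 mm across, 290 mm high.
Mind the look-alikes: they are no part of the job. There is more than one size of the gauge; the job needs the smaller. What is shaped like the rest but white is not meant.

How it is judged:
By the outcome, as a careful person would: the job done as asked, in the order asked, and still so for the second after the job is handed in, with the robot touching nothing.
It also fails if it takes over 72 s, if anything falls off the work surface, if the arm or the gripper's body presses on something with over 40 N, if the wrist force passes 120 N, or if a joint passes its speed limit or range.

ROBOT

A 6-joint arm with a two-finger parallel gripper is mounted at the origin on the work surface. World frame = base frame: x ahead of the robot, y to its left, z up, the work surface at z = 0. Lengths are in m, angles in rad, forces in N, time in s.
With the tool pointing down it reaches from about 0.35 to 0.95 m from the base axis. Payload 17.4 kg.
Tool frame: the origin (TCP) lies at the very end of the fingers, on their centre line; the grasp point (between the pads) lies 19 mm behind it; z points along the fingers, y is the line along which they close (so a half turn about z gives the same grasp; the last joint's range is limited). The gripper opens to 93 mm and grips with 3 to 60 N. Pads are 15 mm wide; open, the fingers measure 128 mm over their backs; the gripper's body (75 mm by 188 mm) begins 65 mm behind the grasp point.
Start: joints at [1.188, 0.116, 1.442, -0, 1.584, -0.038], TCP at [0.228, 0.635, 0.219] pointing down, gripper open.
Joint ranges: [-2.83, 2.83], [-0.83, 2.19], [0.07, 2.5], [-1.14, 4.28], [0.01, 3], [-2.97, 2.97]. Speed limits (rad/s): [1.89, 1.89, 2.22, 3.14, 3.14, 3.14].

INTERFACE

Orientations are given as a unit quaternion [w, x, y, z].
In Python, from bench import manip gives the robot as it stands.
- The arm moves only by the tool apply_moves, never from a script. Its argument "moves" is a list of rows, each an object with "claw": the finger opening in mm, from 0 to 93; "travel": the shift along the tool's x, y, z in mm, a list of three; "twist": the turn, a rotation vector about the tool's x, y, z in rad, a list of three. In form: [{"claw": claw, "travel": [tx, ty, tz], "twist": [ax, ay, az]}, ...]. A call has 1 to 10 rows; each row is the pose to reach, as a shift and turn from the pose commanded when the call began, along the tool's axes at that moment; what a row does not reach only later rows make up. A row lasts 1/8 s, in which the tool goes at most 62.5 mm and 10.7 degrees, less where a joint would pass 70% of its speed; a pose out of reach is approached as far as the arm can. A call with a gripper value outside its range is refused whole. The fingers move at their own pace and stop on an object; "grip_force" is the grip in N (left out, the last holds). Time passes only in rows, so rows that repeat a pose let the fingers close. It gives the time, the measured TCP pose, the force, the opening and the grip force at its end, in the units of the state.
- manip.state(): the state, without advancing time (a new reading comes with each control period).
- manip.get_image(name): name is "scene" or "top" or "wrist"; returns the picture (480x640x3 uint8, red, green, blue); there is no depth.
- manip.camera_info(name): a dict with "fx", "fy", "cx", "cy" (pixels), "R" (3x3) and "t" (3): a world point X has camera coordinates R X + t. Camera axes: x right, y down, z forward; pixel columns grow to the right and rows downward; lengths in m; the calibration is good to about 2 mm. The wrist camera is an equidistant fisheye: a pixel r from the principal point sees the ray r / f radians off the axis. A picture is of the moment at which its call begins: read the wrist's pose just before it. camera_info takes no time and is no camera call; for the wrist camera it gives the pose at the moment of the call.
- manip.finish_job(): hands the job in; it is judged then, once.
The state is a dict: "clock": time; "joint_pos": joint angles; "joint_velocities": joint speeds; "joint_efforts": joint torques, N m; "tcp_pos": TCP position; "orientation": TCP orientation; "contact_force": force on the tool from outside, world axes, zero at the start; "torque": the same for the moment, N m; "grip_width": opening from 0.0 (shut) to 1.0 (fully open); "grasp_force": force on a finger pad.
Only numpy, scipy, OpenCV 4.12 (cv2) and the standard library are available. Lean on these libraries where they do the work, as an engineer would, in place of code of your own. Each camera call takes 0.05 s, during which the arm holds its last target. There are 200 camera calls.

## Working session

There is one attempt and no reset: what is moved stays moved. The work goes in short steps, Python scripts to look and compute and a tool call to move; the robot and the scene stay as the last step left them, time stands still between calls to the robot, and variables do not carry over. Pictures are saved under pics/ and viewed, at most 10 in all, crops included, and the job is handed in when it is done.

Besides the shell and the picture viewer there is one more tool, called after "Request:" as name([rows], argument=value, ...), one row to a line, values as JSON. apply_moves: Moves the arm, as the interface text tells. Its arguments: {"type":"object","properties":{"moves":{"type":"array","items":{"type":"object","properties":{"claw":{"type":"number"},"travel":{"type":"array","items":{"type":"number"}},"twist":{"type":"array","items":{"type":"number"}}}}},"grip_force":{"type":"number"}},"required":["moves"]}

```bash
ls; mkdir -p pics; python3 - <<'E'
from bench import manip
import cv2
for n in ("scene","top"):
    im=manip.get_image(n); cv2.imwrite(f"pics/{n}0.png",im[:,:,::-1])
    c=manip.camera_info(n); print(n,{k:(v if not hasattr(v,'tolist') else v.round(4).tolist()) for k,v in c.items()})
print(manip.state())
E
```

```text
pics
scene {'fx': 563.1955334158388, 'fy': 563.1955334158388, 'cx': 320.9150009193604, 'cy': 240.10564559434374, 'R': [[0.5635, 0.826, -0.0139], [0.4348, -0.3108, -0.8452], [-0.7025, 0.4702, -0.5343]], 't': [-0.2226, -0.2069, 1.635]}
top {'fx': 617.3710330659685, 'fy': 617.3710330659685, 'cx': 322.297983956035, 'cy': 236.07535685201657, 'R': [[-0.0263, -0.9994, -0.0216], [-0.9871, 0.0294, -0.1576], [0.1582, 0.0172, -0.9873]], 't': [-0.0515, 0.5307, 1.6576]}
{'clock': 0.1, 'joint_pos': array([ 1.18821134e+00,  1.16440308e-01,  1.44215523e+00,  2.60540848e-05,
        1.58399122e+00, -3.78242332e-02]), 'joint_velocities': array([ 1.35456365e-03, -3.38477874e-05, -1.86329827e-03,  9.85054977e-04,
       -4.03422702e-04,  8.49571677e-04]), 'joint_efforts': array([ 1.73090644e-03, -7.22885084e+01, -6.23869944e+01,  7.82380044e-02,
        2.27510364e-02, -5.79374705e-05]), 'tcp_pos': array([0.22808565, 0.6351218 , 0.2180043 ]), 'orientation': array([-1.16453809e-04,  1.71527749e-01,  9.85179164e-01, -4.83391436e-04]), 'contact_force': array([-0.39489229, -0.14743161,  0.20642968]), 'torque': array([-0.00859498,  0.01777892,  0.0052899 ]), 'grasp_force': 0.0, 'grip_width': 1.0004049998472904}
```

View pics/top0.png

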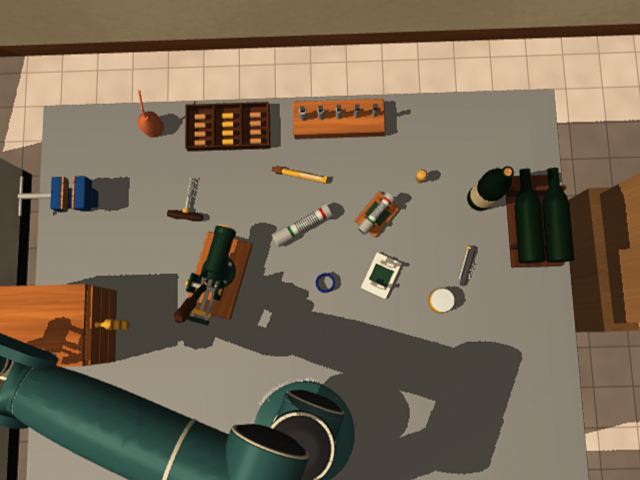

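View pics/scene0.png

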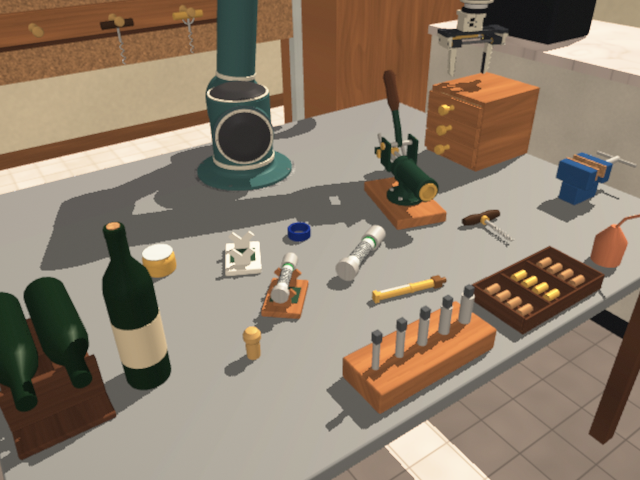

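Gauge candidates in the top view are the one in the oak rest at (378,213) and a larger one lying loose at (302,226). Rest candidates are oak at (378,214) and white at (382,276). By the description I choose the smaller gauge, in the oak rest. I'll check that in a close crop next.

```bash
cat > h.py <<'E'
import numpy as np, cv2
from bench import manip
def ray(name,u,v,c=None):
    c=c or manip.camera_info(name); R=np.array(c['R']);t=np.array(c['t'])
    x=(u-c['cx'])/c['fx'];y=(v-c['cy'])/c['fy']
    if name=='wrist':
        r=np.hypot(x,y); d=np.array([x/r*np.sin(r),y/r*np.sin(r),np.cos(r)]) if r>1e-9 else np.array([0,0,1.])
    else: d=np.array([x,y,1.])
    return -R.T@t, R.T@d
def onz(name,u,v,z,c=None):
    o,d=ray(name,u,v,c); return o+d*(z-o[2])/d[2]
def proj(name,X,c=None):
    c=c or manip.camera_info(name); p=np.array(c['R'])@X+np.array(c['t'])
    if name=='wrist':
        r=np.hypot(p[0],p[1]);th=np.arctan2(r,p[2]);p=np.array([p[0]/r*th,p[1]/r*th,1]); 
    else: p=p/p[2]
    return np.array([c['cx']+c['fx']*p[0],c['cy']+c['fy']*p[1]])
E
python3 - <<'E'
import cv2,numpy as np
t=cv2.imread('pics/top0.png');s=cv2.imread('pics/scene0.png')
a=cv2.resize(t[180:255,335:435],(400,300),interpolation=2)
b=cv2.resize(t[215:335,160:260],(333,400),interpolation=2)
b=cv2.resize(t[220:320,165:265],(300,300),interpolation=2)
c=cv2.resize(s[235:325,230:350],(400,300),interpolation=2)
d=cv2.resize(s[130:230,350:450],(300,300),interpolation=2)
cv2.imwrite('pics/c1.png',np.vstack([np.hstack([a,b]),np.hstack([c,d])]))
E
```

```text
(no output)
```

View pics/c1.png

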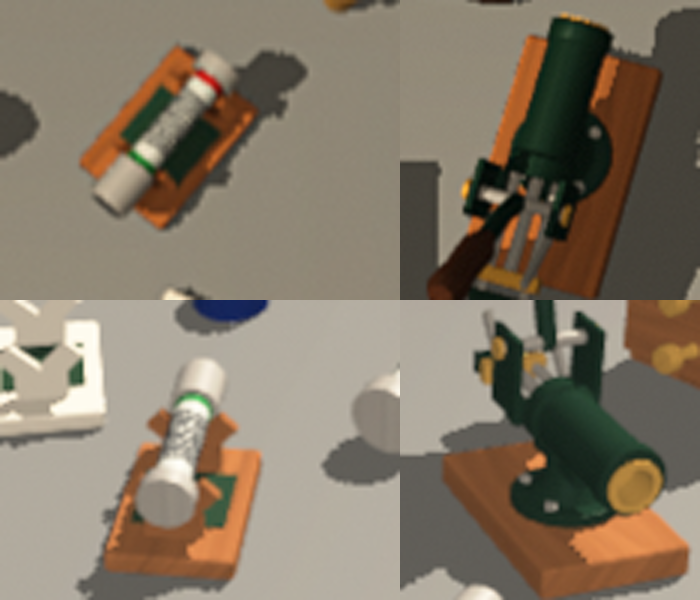

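The close crop confirms it. The smaller gauge sits in the oak rest, green (go) band near top (371,220) and red near (387,200). The brass mouth faces away from the robot, at scene (429,192).

```bash
python3 - <<'E'
from h import *
t=cv2.imread('pics/top0.png');s=cv2.imread('pics/scene0.png')
def cen(im,lo,hi,box):
    x0,y0,x1,y1=box; h=cv2.cvtColor(im[y0:y1,x0:x1],cv2.COLOR_BGR2HSV); m=cv2.inRange(h,lo,hi)
    n,l,st,c=cv2.connectedComponentsWithStats(m); k=1+np.argmax(st[1:,4]); return c[k]+[x0,y0],st[k]
g,sg=cen(t,(50,110,80),(75,255,255),(360,208,382,230)); r,sr=cen(t,(0,180,100),(5,255,255),(378,190,400,212))
print(g,sg,r,sr)
G=onz('top',*g,.061);R=onz('top',*r,.061);print('G',G,'R',R,'mid',(G+R)/2,'yaw go',np.degrees(np.arctan2(*(G-R)[1::-1])))
b,sb=cen(s,(15,90,100),(30,255,255),(410,170,445,210));print(b,sb);print('mouth',onz('scene',*b,.1))
# barrel axis in top: green mask
h=cv2.cvtColor(t,cv2.COLOR_BGR2HSV)[225:268,190:245];m=cv2.inRange(h,(60,80,15),(90,255,255))
for y in range(0,43,6):
    xs=np.flatnonzero(m[y]);print(y+225,xs.min()+190 if len(xs) else None,xs.max()+190 if len(xs) else None)
E
```

```text
[369.44444444 219.55555556] [ 7 10  6  4  9] [386.8 199.7] [ 6  8  6  5 10]
G [ 0.56771236 -0.19640779  0.061     ] R [ 0.62155831 -0.24598733  0.061     ] mid [ 0.59463534 -0.22119756  0.061     ] yaw go 137.36216668430035
[427.6870229  191.91221374] [  9  13  19  19 262]
mouth [0.55264356 0.1884098  0.1       ]
225 None None
231 215 232
237 214 231
243 212 230
249 211 227
255 209 226
261 206 231
267 203 233
```

```bash
cat >> h.py <<'E'
from scipy.spatial.transform import Rotation as Ro
def pose():
    s=manip.state();q=s['orientation'];return s,np.array(s['tcp_pos']),Ro.from_quat([q[1],q[2],q[3],q[0]])
def down(psi): # tool x at yaw psi deg, z down
    a=np.radians(psi);return Ro.from_matrix(np.array([[np.cos(a),np.sin(a),0],[np.sin(a),-np.cos(a),0],[0,0,-1.]]))
def togo(xyz,psi):
    s,p,r=pose();return (r.inv().apply(np.array(xyz)-p)*1e3).round(1),(r.inv()*down(psi)).as_rotvec().round(4)
def dirof(p,q,z):
    a,b=onz('top',*p,z),onz('top',*q,z);return a,b,np.degrees(np.arctan2(*(b-a)[1::-1]))
E
python3 - <<'E'
from h import *
print(dirof((223.5,231),(217.5,255),.1)); print(togo((.62,.17,.42),163)); print(togo((.595,-.221,.2),137.4))
c=manip.camera_info('wrist');R=np.array(c['R']);s,p,r=pose();print(c['fx'],c['cx'],c['cy'],r.inv().apply(-R.T@c['t']-p),r.inv().apply(R[2]),r.inv().apply(R[0]))
E
```

```text
(array([0.5412341 , 0.19596355, 0.1       ]), array([0.47711856, 0.21199787, 0.1       ]), np.float64(165.9591806548701))
(array([-526. , -305.5, -201.7]), array([-0.001 , -0.0001, -0.0481]))
(array([-634.7, -681.7,   18.6]), array([-1.000e-03,  1.000e-04,  3.987e-01]))
371.64829954431775 322.27088541142666 240.9935933161735 [ 8.24274029e-02 -9.39122880e-05 -1.66436526e-01] [-2.94763004e-01 -4.07381656e-04  9.55570304e-01] [-6.72619571e-05  9.99999915e-01  4.05574853e-04]
```

Request:
apply_moves([
  {"claw":93,"travel":[-5,-3,-60],"twist":[0,0,0]},
  {"claw":93,"travel":[-30,-15,-120],"twist":[0,0,0]},
  {"claw":93,"travel":[-80,-45,-175],"twist":[0,0,0]},
  {"claw":93,"travel":[-130,-75,-202],"twist":[0,0,0]},
  {"claw":93,"travel":[-526,-305,-202],"twist":[0,0,-0.048]},
  {"claw":93,"travel":[-526,-305,-202],"twist":[0,0,-0.048]},
  {"claw":93,"travel":[-526,-305,-202],"twist":[0,0,-0.048]},
  {"claw":93,"travel":[-526,-305,-202],"twist":[0,0,-0.048]},
  {"claw":93,"travel":[-526,-305,-202],"twist":[0,0,-0.048]},
  {"claw":93,"travel":[-526,-305,-202],"twist":[0,0,-0.048]},
])

```text
clock: 1.35
tcp_pos: [0.5554, 0.2467, 0.4182]
orientation: [-0.0, 0.148, 0.989, -0.0]
contact_force: [0.7, 0.5, -0.1]
grip_width: 1.003
grasp_force: 0.0
```

Request:
apply_moves([
  {"claw":93,"travel":[0,0,0],"twist":[0,0,0]},
])

```text
clock: 1.48
tcp_pos: [0.5565, 0.2455, 0.4173]
orientation: [-0.001, 0.15, 0.989, -0.001]
contact_force: [0.5, -1.1, -0.6]
grip_width: 0.999
grasp_force: 0.0
```

```bash
python3 - <<'E'
from h import *
print(togo((.62,.17,.42),163))
E
```

```text
(array([-83. , -53.2,  -2.7]), array([-0.0013, -0.0009, -0.0046]))
```

Request:
apply_moves([
  {"claw":93,"travel":[-50,-32,-3],"twist":[0,0,0]},
  {"claw":93,"travel":[-84,-54,-3],"twist":[0,0,0]},
  {"claw":93,"travel":[-84,-54,-3],"twist":[0,0,0]},
  {"claw":93,"travel":[-84,-54,-3],"twist":[0,0,0]},
])

```text
clock: 1.98
tcp_pos: [0.6185, 0.1731, 0.4213]
orientation: [-0.0, 0.148, 0.989, 0.0]
contact_force: [-0.1, 0.2, 0.2]
grip_width: 0.996
grasp_force: 0.0
```

```bash
python3 - <<'E'
from h import *
import pickle
s,p,r=pose();c=manip.camera_info('wrist');im=manip.get_image('wrist')[:,:,::-1]
pickle.dump(c,open('w1.pkl','wb'));cv2.imwrite('pics/w1.png',im);print(p,r.as_quat(),s['joint_velocities'].round(3))
print(proj('wrist',np.array([.5526,.188,.1]),c),togo((.595,-.221,.2),137.4))
E
```

```text
[0.61854894 0.17307511 0.42125997] [ 1.47661512e-01  9.89037936e-01  7.42721052e-05 -1.82016938e-04] [ 0.011 -0.011  0.004 -0.002  0.001 -0.001]
[318.60669926 141.36454193] (array([ -92.6, -384.1,  221.4]), array([ 2.000e-04, -1.000e-04,  4.477e-01]))
```

View pics/w1.png

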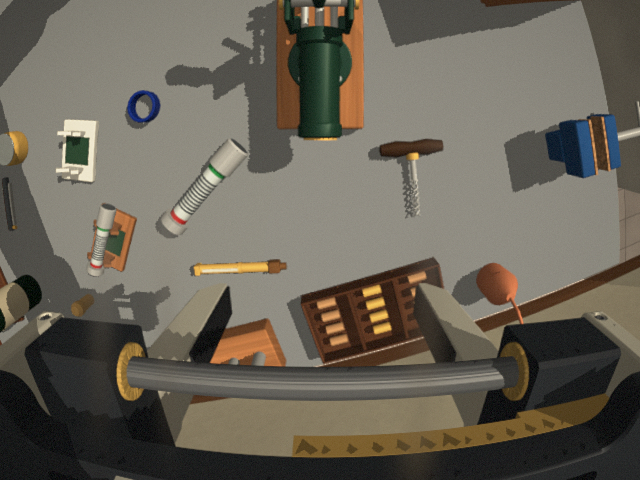

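The wrist view looks straight down on the corkscrew: barrel centred near (320,95), brass mouth edge at (320,138), oak block front edge at y≈130. The small gauge is at (100,240).

```bash
python3 - <<'E'
from h import *
import pickle
c=pickle.load(open('w1.pkl','rb'));im=cv2.imread('pics/w1.png');h=cv2.cvtColor(im,cv2.COLOR_BGR2HSV)
m=cv2.inRange(h,(60,80,10),(95,255,255));P=[]
for y in range(84,134,4):
    xs=np.flatnonzero(m[y,295:346])+295;d=0
    for u in (xs.min()-.5,xs.max()+.5):
        o,v=ray('wrist',u,y,c);d=d+v/np.linalg.norm(v)
    X=o+d*(.1-o[2])/d[2];P.append(X);print(y,xs.min(),xs.max(),X[:2].round(4))
P=np.array(P)
for Q in(P,P[3:]):
    vx,vy,x0,y0=cv2.fitLine(Q[:,:2].astype(np.float32),cv2.DIST_HUBER,0,.01,.01).ravel();a=np.degrees(np.arctan2(vy,vx))%180
    print('axis',x0,y0,a)
# block sides, z=.028
o=cv2.inRange(h,(5,90,60),(20,255,255));L=[];Rr=[]
for y in range(30,120,5):
    xs=np.flatnonzero(o[y,265:375])+265;L.append(onz('wrist',xs.min()-.5,y,.028,c));Rr.append(onz('wrist',xs.max()+.5,y,.028,c))
for Q in(L,Rr):
    Q=np.array(Q);l=cv2.fitLine(Q[:,:2].astype(np.float32),cv2.DIST_HUBER,0,.01,.01).ravel();print(l[2:],np.degrees(np.arctan2(l[1],l[0]))%180)
b=cv2.inRange(h,(15,100,100),(32,255,255));b[:,:290]=0;b[:,350:]=0;b[:130]=0;b[150:]=0
ys,xs=np.nonzero(b);print('brass',xs.min(),xs.max(),ys.min(),ys.max())
print('lip at z.122',onz('wrist',320,ys.max()+.5,.122,c))
# gauge bands
for lo,hi,n in(((50,110,60),(75,255,255),'g'),((0,150,80),(5,255,255),'r')):
    q=cv2.inRange(h,lo,hi)[200:285,80:125];ys,xs=np.nonzero(q);X=onz('wrist',xs.mean()+80,ys.mean()+200,.062,c);print(n,len(xs),xs.mean()+80,ys.mean()+200,X)
E
```

```text
84 299 340 [0.4804 0.2113]
88 301 338 [0.4856 0.2097]
92 301 338 [0.4907 0.2082]
96 301 338 [0.4957 0.2066]
100 301 338 [0.5008 0.2051]
104 301 338 [0.5058 0.2035]
108 301 337 [0.5107 0.2014]
112 301 338 [0.5159 0.2004]
116 301 338 [0.521  0.1989]
120 301 338 [0.526  0.1974]
124 301 338 [0.531  0.1958]
128 299 340 [0.536  0.1943]
132 300 340 [0.5412 0.1934]
axis 0.5052987 0.20368946 162.99434
axis 0.5184264 0.19967438 163.4977
[0.43004197 0.15907416] 163.2881
[0.48093706 0.27863404] 163.03812
brass 304 336 137 140
lip at z.122 [0.55148953 0.1903769  0.122     ]
g 9 102.0 229.22222222222223 [ 0.56786091 -0.19504165  0.062     ]
r 21 95.04761904761905 265.9047619047619 [ 0.62237447 -0.24218     0.062     ]
```

```bash
python3 - <<'E'
from h import *
print(togo((.595,-.2195,.17),138.5), onz('scene',147,372,0))
E
```

```text
(array([ -92.2, -382.6,  251.4]), array([ 2.000e-04, -1.000e-04,  4.285e-01])) [ 0.62368202 -0.513228    0.        ]
```

Request:
apply_moves([
  {"claw":93,"travel":[-92,-382,40],"twist":[0,0,0.43]},
  {"claw":93,"travel":[-92,-382,60],"twist":[0,0,0.43]},
  {"claw":93,"travel":[-92,-382,100],"twist":[0,0,0.43]},
  {"claw":93,"travel":[-92,-382,250],"twist":[0,0,0.43]},
  {"claw":93,"travel":[-92,-382,250],"twist":[0,0,0.43]},
  {"claw":93,"travel":[-92,-382,250],"twist":[0,0,0.43]},
  {"claw":93,"travel":[-92,-382,250],"twist":[0,0,0.43]},
  {"claw":93,"travel":[-92,-382,250],"twist":[0,0,0.43]},
  {"claw":93,"travel":[-92,-382,250],"twist":[0,0,0.43]},
  {"claw":93,"travel":[-92,-382,250],"twist":[0,0,0.43]},
])

```text
clock: 3.28
tcp_pos: [0.5957, -0.2187, 0.1727]
orientation: [0.001, 0.355, 0.935, 0.0]
contact_force: [-0.4, -0.2, 0.1]
grip_width: 0.998
grasp_force: 0.0
```

```bash
python3 - <<'E'
from h import *
import pickle
s,p,r=pose();c=manip.camera_info('wrist');im=manip.get_image('wrist')[:,:,::-1]
pickle.dump(c,open('w2.pkl','wb'));cv2.imwrite('pics/w2.png',im);print(p,r.as_quat(),s['joint_velocities'].round(3))
print(proj('wrist',np.array([.595,-.2195,.052]),c))
E
```

```text
[ 0.59572113 -0.21872575  0.17265449] [3.55054742e-01 9.34845276e-01 1.33837434e-04 6.49386853e-04] [ 0.009 -0.011 -0.014 -0.002 -0.001 -0.004]
[321.08399181 233.45809094]
```

View pics/w2.png

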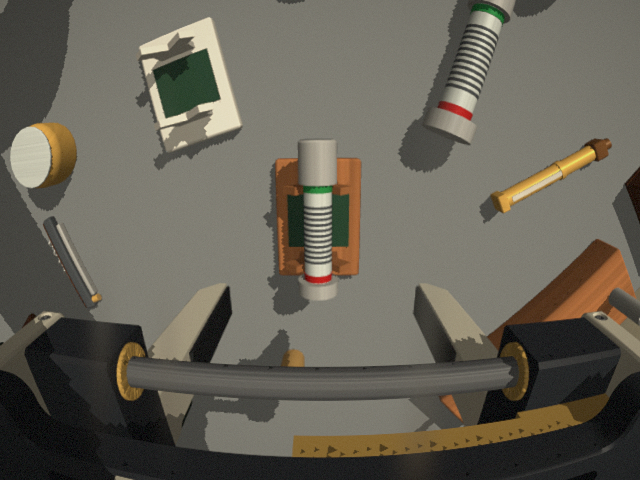

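The wrist view shows the gauge upright in the image: green band (318,189), red band (318,279), handle centred near (318,234), fingers clear on both sides.

```bash
python3 - <<'E'
from h import *
import pickle
c=pickle.load(open('w2.pkl','rb'));im=cv2.imread('pics/w2.png');h=cv2.cvtColor(im,cv2.COLOR_BGR2HSV)
X=[]
for lo,hi,n,b in(((50,110,60),(75,255,255),'g',(178,200)),((0,150,80),(8,255,255),'r',(268,290))):
    q=cv2.inRange(h,lo,hi)[b[0]:b[1],295:340];ys,xs=np.nonzero(q);u=(xs.min()+xs.max())/2+295;v=ys.mean()+b[0];X.append(onz('wrist',u,v,.060,c));print(n,len(xs),u,xs.min()+295,xs.max()+295,v,X[-1])
d=X[0]-X[1];m=(X[0]+X[1])/2;psi=np.degrees(np.arctan2(d[1],d[0]));print(m,psi,np.linalg.norm(d))
print(togo((*m[:2],.033),psi))
E
```

```text
g 168 317.0 303 331 189.26190476190476 [ 0.56515627 -0.1970851   0.06      ]
r 157 317.5 304 331 278.6050955414013 [ 0.61991379 -0.24554259  0.06      ]
[ 0.59253503 -0.22131385  0.06      ] 138.49287721927237 0.0731198596645573
(array([  1. ,  -4.4, 140.1]), array([ 0.0009,  0.0019, -0.001 ]))
```

Request:
apply_moves([
  {"claw":93,"travel":[1,-4.5,45],"twist":[0,0,0]},
  {"claw":93,"travel":[1,-4.5,90],"twist":[0,0,0]},
  {"claw":70,"travel":[1,-4.5,125],"twist":[0,0,0]},
  {"claw":50,"travel":[1,-4.5,140],"twist":[0,0,0]},
  {"claw":35,"travel":[1,-4.5,140],"twist":[0,0,0]},
  {"claw":24,"travel":[1,-4.5,140],"twist":[0,0,0]},
  {"claw":15,"travel":[1,-4.5,140],"twist":[0,0,0]},
  {"claw":15,"travel":[1,-4.5,140],"twist":[0,0,0]},
  {"claw":15,"travel":[1,-4.5,140],"twist":[0,0,0]},
  {"claw":15,"travel":[1,-4.5,140],"twist":[0,0,0]},
], grip_force=45)

```text
clock: 4.58
tcp_pos: [0.5926, -0.2217, 0.0322]
orientation: [0.001, 0.355, 0.935, 0.001]
contact_force: [4.7, 7.7, 5.3]
grip_width: 0.227
grasp_force: 45.0
```

Request:
apply_moves([
  {"claw":15,"travel":[0,0,0],"twist":[0,0,0]},
  {"claw":15,"travel":[0,0,0],"twist":[0,0,0]},
])

```text
clock: 4.82
tcp_pos: [0.5926, -0.2217, 0.0322]
orientation: [0.001, 0.355, 0.935, 0.001]
contact_force: [5.7, 8.4, 3.4]
grip_width: 0.226
grasp_force: 45.0
```

```bash
cat >> h.py <<'E'
YAW=163.1; a_=np.radians(YAW); ux=np.array([np.cos(a_),np.sin(a_),0]);uy=np.array([-np.sin(a_),np.cos(a_),0]);M=np.array([.5515,.1897,.1])
def mf():  # TCP in machine frame relative to bore (mm), tool yaw, forces
    s,p,r=pose();d=(p-M)*1e3;f=s['contact_force'];t=s['torque'];x=r.apply([1,0,0]);z=r.apply([0,0,1])
    print('tcp m-frame',(d@ux).round(2),(d@uy).round(2),d[2].round(2),'yaw',np.degrees(np.arctan2(x[1],x[0])).round(2),'tilt x.z',round(x[2],4),'z',z.round(4),'F',(f@ux).round(2),(f@uy).round(2),f[2].round(2),'T',(t@ux).round(3),(t@uy).round(3),t[2].round(3))
E
python3 - <<'E'
from h import *
mf(); c=M-.105*ux; print(togo((c[0],c[1],.2),YAW),togo((c[0],c[1],.0802),YAW))
E
```

```text
tcp m-frame -158.9 381.71 -67.84 yaw 138.38 tilt x.z -0.001 z [ 0.0024  0.0012 -1.    ] F -3.0 -9.71 3.35 T -1.56 0.515 0.001
(array([ 208.4,  324.6, -167.2]), array([ 0.0022,  0.0016, -0.4315])) (array([208.6, 324.3, -47.5]), array([ 0.0022,  0.0016, -0.4315]))
```

Request:
apply_moves([
  {"claw":15,"travel":[0,0,-15],"twist":[0,0,0]},
  {"claw":15,"travel":[0,0,-55],"twist":[0,0,0]},
  {"claw":15,"travel":[0,0,-110],"twist":[0,0,0]},
  {"claw":15,"travel":[10,20,-167],"twist":[0,0,0]},
  {"claw":15,"travel":[40,65,-167],"twist":[0,0,-0.1]},
  {"claw":15,"travel":[75,115,-167],"twist":[0,0,-0.2]},
  {"claw":15,"travel":[108,167,-167],"twist":[0,0,-0.3]},
  {"claw":15,"travel":[142,219,-167],"twist":[0,0,-0.4]},
  {"claw":15,"travel":[175,271,-167],"twist":[0,0,-0.432]},
  {"claw":15,"travel":[200,310,-167],"twist":[0,0,-0.432]},
])

```text
clock: 6.08
tcp_pos: [0.6478, 0.1443, 0.1987]
orientation: [-0.0, 0.146, 0.989, -0.0]
contact_force: [1.0, -1.0, -3.7]
grip_width: 0.225
grasp_force: 45.0
```

```bash
python3 - <<'E'
from h import *
mf(); c=M-.105*ux; print(togo((c[0],c[1],.0802),YAW))
E
```

```text
tcp m-frame -105.39 15.46 98.74 yaw 163.19 tilt x.z 0.0 z [-0.e+00 -1.e-04 -1.e+00] F -1.26 0.65 -3.65 T 0.019 -0.018 0.076
(array([  0.4,  15.5, 118.5]), array([-0.0001, -0.    ,  0.0015]))
```

Request:
apply_moves([
  {"claw":15,"travel":[0,15.5,50],"twist":[0,0,0]},
  {"claw":15,"travel":[0,15.5,100],"twist":[0,0,0]},
  {"claw":15,"travel":[0,15.5,118.5],"twist":[0,0,0]},
  {"claw":15,"travel":[0,15.5,118.5],"twist":[0,0,0]},
  {"claw":15,"travel":[0,15.5,118.5],"twist":[0,0,0]},
])

```text
clock: 6.7
tcp_pos: [0.6536, 0.1567, 0.0825]
orientation: [0.001, 0.147, 0.989, 0.0]
contact_force: [0.2, 0.3, -2.3]
grip_width: 0.224
grasp_force: 45.0
```

```bash
python3 - <<'E'
from h import *
import pickle
s,p,r=pose();c=manip.camera_info('wrist');im=manip.get_image('wrist')[:,:,::-1];pickle.dump(c,open('w3.pkl','wb'))
mf();sc=manip.get_image('scene')[:,:,::-1];tp=manip.get_image('top')[:,:,::-1];mf()
for n,i in(('w3',im),('s3',sc),('t3',tp)):cv2.imwrite(f'pics/{n}.png',i)
a=cv2.resize(sc[120:240,360:520],(400,300),interpolation=2);b=cv2.resize(tp[180:270,180:300],(400,300),interpolation=2)
cv2.imwrite('pics/c3.png',np.hstack([np.vstack([a,b]),cv2.resize(im[20:420,60:580],(400,600)) if 0 else cv2.copyMakeBorder(cv2.resize(im,(400,300)),0,300,0,0,cv2.BORDER_CONSTANT)]))
E
```

```text
tcp m-frame -107.25 1.88 -17.54 yaw 163.09 tilt x.z -0.0028 z [ 3.1e-03  6.0e-04 -1.0e+00] F -0.64 0.71 -1.95 T -0.001 0.005 -0.007
tcp m-frame -106.95 1.92 -18.25 yaw 163.09 tilt x.z -0.0021 z [ 2.4e-03  5.0e-04 -1.0e+00] F -0.14 0.3 -3.31 T -0.029 0.01 0.042
```

View pics/c3.png

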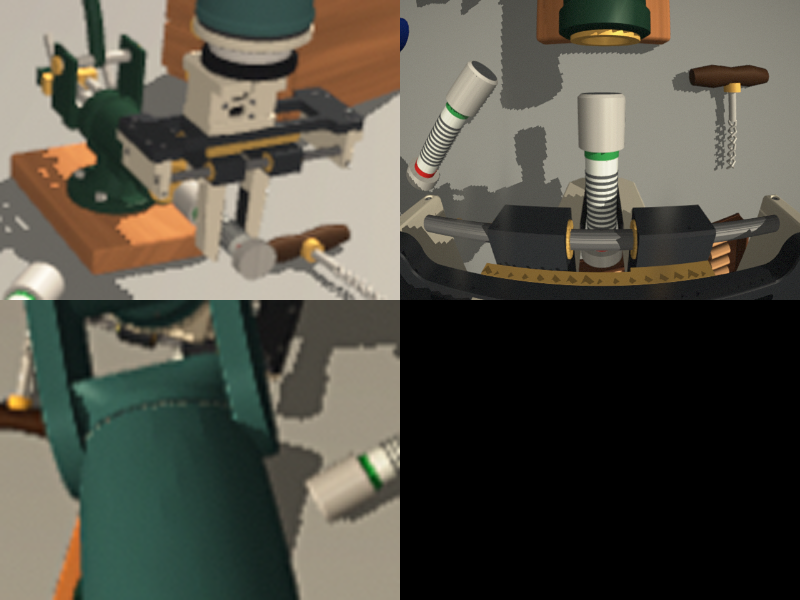

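The wrist view shows the gauge level in the fingers with the green end pointing at the brass mouth, and the neighbours well clear. I'll measure plug against barrel in this same picture.

```bash
python3 - <<'E'
from h import *
import pickle
c=pickle.load(open('w3.pkl','rb'));im=cv2.imread('pics/w3.png');h=cv2.cvtColor(im,cv2.COLOR_BGR2HSV)
def mid(u1,u2,y):
    o,a=ray('wrist',u1,y,c);_,b=ray('wrist',u2,y,c);d=a/np.linalg.norm(a)+b/np.linalg.norm(b);X=(o+d*(.1-o[2])/d[2]-M)*1e3;return (X@ux).round(2),(X@uy).round(2)
g=cv2.cvtColor(im,cv2.COLOR_BGR2GRAY).astype(int)
for y in range(165,238,8):
    row=h[y,250:400];m=(row[:,1]<60)&(row[:,2]>120)
    e=np.abs(np.gradient(cv2.GaussianBlur(im[y:y+1].astype(np.float32),(5,1),0).sum(2)[0]));L=260+np.argmax(e[260:300]);R=340+np.argmax(e[340:380])
    print('plug',y,L,R,mid(L,R,y))
gm=cv2.inRange(h,(60,80,10),(95,255,255))
for y in range(4,70,6):
    xs=np.flatnonzero(gm[y,230:420])+230
    bs=np.flatnonzero(cv2.inRange(h,(15,90,60),(32,255,255))[y,230:420])+230
    print(y,'green',len(xs) and (xs.min(),xs.max(),mid(xs.min()-.5,xs.max()+.5,y)),'brass',len(bs) and (bs.min(),bs.max(),mid(bs.min()-.5,bs.max()+.5,y)))
E
```

```text
plug 165 284 359 (np.float64(-38.79), np.float64(2.36))
plug 173 284 359 (np.float64(-42.04), np.float64(2.36))
plug 181 284 359 (np.float64(-45.3), np.float64(2.36))
plug 189 284 359 (np.float64(-48.59), np.float64(2.37))
plug 197 284 359 (np.float64(-51.9), np.float64(2.37))
plug 205 284 358 (np.float64(-55.24), np.float64(2.58))
plug 213 285 358 (np.float64(-58.6), np.float64(2.37))
plug 221 285 358 (np.float64(-62.0), np.float64(2.38))
plug 229 285 358 (np.float64(-65.44), np.float64(2.38))
plug 237 287 356 (np.float64(-68.91), np.float64(2.38))
4 green (np.int64(262), np.int64(391), (np.float64(28.55), np.float64(0.36))) brass (np.int64(393), np.int64(393), (np.float64(28.74), np.float64(-26.3)))
10 green (np.int64(262), np.int64(392), (np.float64(25.86), np.float64(0.16))) brass (np.int64(393), np.int64(393), (np.float64(26.02), np.float64(-26.24)))
16 green (np.int64(257), np.int64(397), (np.float64(23.33), np.float64(0.17))) brass (np.int64(240), np.int64(240), (np.float64(23.74), np.float64(34.99)))
22 green (np.int64(256), np.int64(398), (np.float64(20.7), np.float64(0.17))
[... 328 characters left out ...]
en (np.int64(255), np.int64(399), (np.float64(12.9), np.float64(0.18))) brass (np.int64(400), np.int64(400), (np.float64(13.05), np.float64(-28.88)))
46 green (np.int64(255), np.int64(399), (np.float64(10.33), np.float64(0.19))) brass (np.int64(400), np.int64(400), (np.float64(10.47), np.float64(-28.85)))
52 green (np.int64(256), np.int64(399), (np.float64(7.77), np.float64(-0.01))) brass (np.int64(282), np.int64(374), (np.float64(7.21), np.float64(-0.2)))
58 green (np.int64(267), np.int64(391), (np.float64(5.01), np.float64(-0.59))) brass (np.int64(273), np.int64(383), (np.float64(4.86), np.float64(-0.2)))
64 green 0 brass (np.int64(243), np.int64(389), (np.float64(2.76), np.float64(4.49)))
```

```bash
python3 - <<'E'
import cv2
im=cv2.imread('pics/w3.png');cv2.imwrite('pics/c4.png',cv2.resize(im[0:240,210:430],(733,800))[:600] if 0 else cv2.resize(im[0:240,210:430],(550,600),interpolation=2))
E
```

```text
(no output)
```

View pics/c4.png

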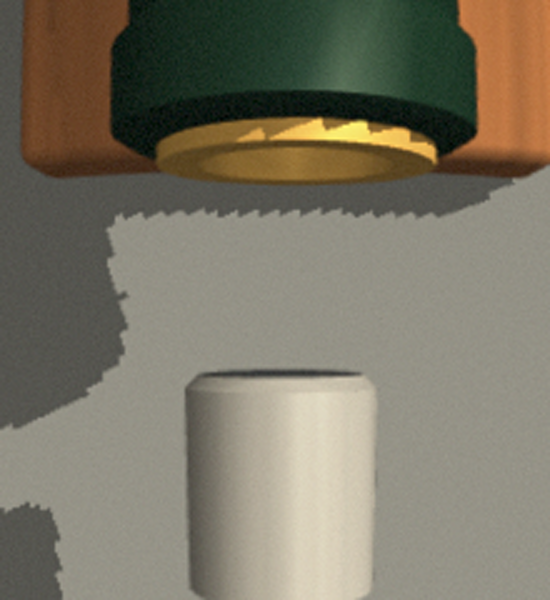

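The crop shows the plug at mouth height but about 2.4 mm to machine +y of the barrel. Plug edges are at (284,359) and the barrel and brass are centred at u≈328. Axes are parallel.

```bash
python3 - <<'E'
from h import *
mf(); print(togo(M+(-.080)*ux-.0006*uy+[0,0,-.0198],YAW))
E
```

```text
tcp m-frame -106.95 1.92 -18.25 yaw 163.09 tilt x.z -0.0021 z [ 2.4e-03  5.0e-04 -1.0e+00] F -0.14 0.3 -3.31 T -0.029 0.01 0.042
(array([27. ,  2.5,  1.5]), array([ 0.0011,  0.0021, -0.0001]))
```

Request:
apply_moves([
  {"claw":15,"travel":[10,2.5,1.5],"twist":[0.001,0.002,0]},
  {"claw":15,"travel":[20,2.5,1.5],"twist":[0.001,0.002,0]},
  {"claw":15,"travel":[27,2.5,1.5],"twist":[0.001,0.002,0]},
  {"claw":15,"travel":[27,2.5,1.5],"twist":[0.001,0.002,0]},
  {"claw":15,"travel":[27,2.5,1.5],"twist":[0.001,0.002,0]},
  {"claw":15,"travel":[27,2.5,1.5],"twist":[0.001,0.002,0]},
])

```text
clock: 7.6
tcp_pos: [0.6276, 0.167, 0.0783]
orientation: [-0.001, 0.147, 0.989, -0.0]
contact_force: [0.2, 0.7, -2.6]
grip_width: 0.225
grasp_force: 45.0
```

```bash
python3 -c "
from h import *
mf()"
```

```text
tcp m-frame -79.4 -0.38 -21.68 yaw 163.1 tilt x.z 0.002 z [-2.2e-03 -4.0e-04 -1.0e+00] F -0.03 -0.72 -2.64 T 0.033 0.094 0.017
```

Request:
apply_moves([
  {"claw":15,"travel":[0,0,0],"twist":[0,0,0]},
  {"claw":15,"travel":[0,0,0],"twist":[0,0,0]},
  {"claw":15,"travel":[0,0,0],"twist":[0,0,0]},
])

```text
clock: 7.98
tcp_pos: [0.6274, 0.167, 0.0783]
orientation: [-0.001, 0.147, 0.989, -0.0]
contact_force: [1.1, 0.1, -4.0]
grip_width: 0.226
grasp_force: 45.0
```

```bash
python3 -c "
from h import *
mf()"
```

```text
tcp m-frame -79.22 -0.39 -21.71 yaw 163.11 tilt x.z 0.0021 z [-2.3e-03 -4.0e-04 -1.0e+00] F -1.0 -0.39 -3.99 T -0.006 -0.034 -0.04
```

Request:
apply_moves([
  {"claw":15,"travel":[0,0.3,-1.9],"twist":[0,-0.003,0]},
  {"claw":15,"travel":[2,0.3,-1.9],"twist":[0,-0.003,0]},
  {"claw":15,"travel":[3,0.3,-1.9],"twist":[0,-0.003,0]},
  {"claw":15,"travel":[3,0.3,-1.9],"twist":[0,-0.003,0]},
])

```text
clock: 8.48
tcp_pos: [0.6245, 0.1682, 0.0803]
orientation: [0.0, 0.147, 0.989, -0.001]
contact_force: [-0.0, 0.9, -2.0]
grip_width: 0.225
grasp_force: 45.0
```

```bash
python3 -c "
from h import *
mf()"
```

```text
tcp m-frame -76.13 -0.7 -19.74 yaw 163.11 tilt x.z -0.001 z [ 7.0e-04 -1.3e-03 -1.0e+00] F 0.28 -0.84 -2.02 T -0.049 -0.003 -0.029
```

Request:
apply_moves([
  {"claw":15,"travel":[1,0,0],"twist":[0,0,0]},
  {"claw":15,"travel":[2,0,0],"twist":[0,0,0]},
  {"claw":15,"travel":[2,0,0],"twist":[0,0,0]},
])

```text
clock: 8.85
tcp_pos: [0.6227, 0.1688, 0.0803]
orientation: [0.0, 0.147, 0.989, -0.001]
contact_force: [0.5, -0.1, -3.5]
grip_width: 0.226
grasp_force: 45.0
```

```bash
python3 -c "
from h import *
mf()"
```

```text
tcp m-frame -74.17 -0.72 -19.73 yaw 163.11 tilt x.z -0.0011 z [ 7.0e-04 -1.2e-03 -1.0e+00] F -0.47 -0.08 -3.52 T -0.03 0.059 0.01
```

Request:
apply_moves([
  {"claw":15,"travel":[0.5,0,0],"twist":[0,0,0]},
  {"claw":15,"travel":[0.5,0,0],"twist":[0,0,0]},
])

```text
clock: 9.1
tcp_pos: [0.6222, 0.1689, 0.0802]
orientation: [0.0, 0.147, 0.989, -0.001]
contact_force: [0.0, -0.4, -3.4]
grip_width: 0.225
grasp_force: 45.0
```

Request:
apply_moves([
  {"claw":15,"travel":[0.4,0,0],"twist":[0,0,0]},
  {"claw":15,"travel":[0.4,0,0],"twist":[0,0,0]},
])

```text
clock: 9.35
tcp_pos: [0.6218, 0.1691, 0.0802]
orientation: [0.0, 0.147, 0.989, -0.001]
contact_force: [0.8, 0.0, -2.4]
grip_width: 0.223
grasp_force: 45.0
```

```bash
python3 -c "
from h import *
mf()"
```

```text
tcp m-frame -73.3 -0.69 -19.78 yaw 163.11 tilt x.z -0.001 z [ 6.0e-04 -1.2e-03 -1.0e+00] F -0.73 -0.25 -2.41 T 0.014 0.021 0.001
```

Request:
apply_moves([
  {"claw":15,"travel":[0.5,0,0],"twist":[0,0,0]},
  {"claw":15,"travel":[0.5,0,0],"twist":[0,0,0]},
])

```text
clock: 9.6
tcp_pos: [0.6214, 0.1692, 0.0802]
orientation: [0.0, 0.147, 0.989, -0.001]
contact_force: [-1.4, 1.2, -2.9]
grip_width: 0.225
grasp_force: 45.0
```

Request:
apply_moves([
  {"claw":15,"travel":[0.4,0,0],"twist":[0,0,0]},
  {"claw":15,"travel":[0.4,0,0],"twist":[0,0,0]},
])

```text
clock: 9.85
tcp_pos: [0.621, 0.1693, 0.0802]
orientation: [0.0, 0.147, 0.989, -0.001]
contact_force: [0.4, 0.3, -2.6]
grip_width: 0.223
grasp_force: 45.0
```

```bash
python3 -c "
from h import *
mf()"
```

```text
tcp m-frame -72.47 -0.68 -19.75 yaw 163.11 tilt x.z -0.0011 z [ 8.0e-04 -1.3e-03 -1.0e+00] F -0.29 -0.43 -2.58 T -0.012 0.171 -0.006
```

Request:
apply_moves([
  {"claw":15,"travel":[0.5,0,0],"twist":[0,0,0]},
  {"claw":15,"travel":[0.5,0,0],"twist":[0,0,0]},
])

```text
clock: 10.1
tcp_pos: [0.6207, 0.1694, 0.0803]
orientation: [0.001, 0.147, 0.989, -0.001]
contact_force: [3.8, -0.7, -3.8]
grip_width: 0.228
grasp_force: 45.0
```

Request:
apply_moves([
  {"claw":15,"travel":[0.4,0,0],"twist":[0,0,0]},
  {"claw":15,"travel":[0.4,0,0],"twist":[0,0,0]},
])

```text
clock: 10.35
tcp_pos: [0.6204, 0.1695, 0.0804]
orientation: [0.001, 0.147, 0.989, -0.001]
contact_force: [4.7, -1.5, -4.3]
grip_width: 0.227
grasp_force: 45.0
```

```bash
python3 -c "
from h import *
mf()"
```

```text
tcp m-frame -71.84 -0.67 -19.64 yaw 163.1 tilt x.z -0.0018 z [ 0.0015 -0.0014 -1.    ] F -4.96 0.02 -4.33 T -0.001 0.883 -0.017
```

Request:
apply_moves([
  {"claw":15,"travel":[0,0,0.8],"twist":[0,0,0]},
  {"claw":15,"travel":[0,0,0.8],"twist":[0,0,0]},
])

```text
clock: 10.6
tcp_pos: [0.6201, 0.1696, 0.0794]
orientation: [0.0, 0.147, 0.989, -0.001]
contact_force: [2.6, -1.4, -3.0]
grip_width: 0.225
grasp_force: 45.0
```

```bash
python3 -c "
from h import *
mf()"
```

```text
tcp m-frame -71.49 -0.67 -20.64 yaw 163.11 tilt x.z -0.0009 z [ 5.0e-04 -1.3e-03 -1.0e+00] F -2.89 0.64 -2.99 T -0.022 0.488 0.0
```

Request:
apply_moves([
  {"claw":15,"travel":[0,0,0],"twist":[0,0,0]},
])

```text
clock: 10.72
tcp_pos: [0.6201, 0.1696, 0.0794]
orientation: [0.0, 0.147, 0.989, -0.001]
contact_force: [1.7, -1.1, -3.7]
grip_width: 0.224
grasp_force: 45.0
```

```bash
python3 -c "
from h import *
mf()"
```

```text
tcp m-frame -71.47 -0.69 -20.58 yaw 163.11 tilt x.z -0.0009 z [ 6.0e-04 -1.3e-03 -1.0e+00] F -2.0 0.59 -3.67 T 0.002 0.488 -0.007
```

Request:
apply_moves([
  {"claw":15,"travel":[0.7,0,0.3],"twist":[0,0,0]},
  {"claw":15,"travel":[0.7,0,0.3],"twist":[0,0,0]},
])

```text
clock: 10.98
tcp_pos: [0.6191, 0.1699, 0.079]
orientation: [0.0, 0.147, 0.989, -0.001]
contact_force: [0.5, -0.4, -3.6]
grip_width: 0.23
grasp_force: 45.0
```

```bash
python3 -c "
from h import *
mf()"
```

```text
tcp m-frame -70.48 -0.7 -20.99 yaw 163.11 tilt x.z -0.0003 z [-1.0e-04 -1.1e-03 -1.0e+00] F -0.63 0.23 -3.62 T -0.019 0.031 0.018
```

Request:
apply_moves([
  {"claw":15,"travel":[0,0,0],"twist":[0,0,0]},
])

```text
clock: 11.1
tcp_pos: [0.6192, 0.1699, 0.0791]
orientation: [0.0, 0.147, 0.989, -0.001]
contact_force: [-0.4, 0.7, -3.0]
grip_width: 0.224
grasp_force: 45.0
```

```bash
python3 -c "
from h import *
mf()"
```

```text
tcp m-frame -70.57 -0.72 -20.93 yaw 163.12 tilt x.z -0.0005 z [ 1.0e-04 -1.2e-03 -1.0e+00] F 0.63 -0.57 -2.96 T 0.018 0.001 0.038
```

Request:
apply_moves([
  {"claw":15,"travel":[0.6,0,0],"twist":[0,0,0]},
  {"claw":15,"travel":[0.6,0,0],"twist":[0,0,0]},
])

```text
clock: 11.35
tcp_pos: [0.6188, 0.17, 0.0791]
orientation: [0.0, 0.147, 0.989, -0.001]
contact_force: [0.2, 0.4, -3.5]
grip_width: 0.227
grasp_force: 45.0
```

Request:
apply_moves([
  {"claw":15,"travel":[0.5,0,0],"twist":[0,0,0]},
  {"claw":15,"travel":[0.5,0,0],"twist":[0,0,0]},
])

```text
clock: 11.6
tcp_pos: [0.6184, 0.1701, 0.0792]
orientation: [0.0, 0.147, 0.989, -0.001]
contact_force: [-0.0, -0.8, -4.0]
grip_width: 0.225
grasp_force: 45.0
```

```bash
python3 -c "
from h import *
mf()"
```

```text
tcp m-frame -69.67 -0.69 -20.85 yaw 163.11 tilt x.z -0.0009 z [ 6.0e-04 -1.2e-03 -1.0e+00] F -0.21 0.77 -3.99 T -0.01 0.022 0.059
```

Request:
apply_moves([
  {"claw":15,"travel":[0.5,0,0],"twist":[0,0,0]},
  {"claw":15,"travel":[0.9,0,0],"twist":[0,0,0]},
  {"claw":15,"travel":[0.9,0,0],"twist":[0,0,0]},
])

```text
clock: 11.98
tcp_pos: [0.6175, 0.1704, 0.0792]
orientation: [0.0, 0.147, 0.989, -0.001]
contact_force: [-0.5, -0.2, -3.9]
grip_width: 0.225
grasp_force: 45.0
```

```bash
python3 -c "
from h import *
mf()"
```

```text
tcp m-frame -68.8 -0.69 -20.84 yaw 163.11 tilt x.z -0.001 z [ 7.0e-04 -1.3e-03 -1.0e+00] F 0.42 0.36 -3.9 T 0.057 -0.001 0.024
```

Request:
apply_moves([
  {"claw":15,"travel":[0.5,0,0],"twist":[0,0,0]},
  {"claw":15,"travel":[0.9,0,0],"twist":[0,0,0]},
  {"claw":15,"travel":[0.9,0,0],"twist":[0,0,0]},
])

```text
clock: 12.35
tcp_pos: [0.6166, 0.1706, 0.0791]
orientation: [0.0, 0.147, 0.989, -0.001]
contact_force: [-0.4, -1.3, -3.2]
grip_width: 0.223
grasp_force: 45.0
```

```bash
python3 -c "
from h import *
mf()"
```

```text
tcp m-frame -67.85 -0.7 -20.88 yaw 163.11 tilt x.z -0.0009 z [ 6.0e-04 -1.3e-03 -1.0e+00] F -0.03 1.37 -3.17 T 0.034 0.017 0.003
```

Request:
apply_moves([
  {"claw":15,"travel":[1,0,0],"twist":[0,0,0]},
  {"claw":15,"travel":[2,0,0],"twist":[0,0,0]},
  {"claw":15,"travel":[2,0,0],"twist":[0,0,0]},
])

```text
clock: 12.72
tcp_pos: [0.6147, 0.1712, 0.0792]
orientation: [0.0, 0.147, 0.989, -0.001]
contact_force: [0.1, 0.3, -2.9]
grip_width: 0.226
grasp_force: 45.0
```

```bash
python3 -c "
from h import *
mf()"
```

```text
tcp m-frame -65.83 -0.69 -20.84 yaw 163.11 tilt x.z -0.001 z [ 6.0e-04 -1.2e-03 -1.0e+00] F -0.01 -0.28 -2.92 T -0.021 0.01 -0.066
```

Request:
apply_moves([
  {"claw":15,"travel":[1,0,0],"twist":[0,0,0]},
  {"claw":15,"travel":[2,0,0],"twist":[0,0,0]},
  {"claw":15,"travel":[2,0,0],"twist":[0,0,0]},
])

```text
clock: 13.1
tcp_pos: [0.6128, 0.1718, 0.0791]
orientation: [0.0, 0.147, 0.989, -0.001]
contact_force: [0.0, 1.1, -3.3]
grip_width: 0.225
grasp_force: 45.0
```

```bash
python3 -c "
from h import *
mf()"
```

```text
tcp m-frame -63.82 -0.71 -20.87 yaw 163.11 tilt x.z -0.0009 z [ 6.0e-04 -1.3e-03 -1.0e+00] F 0.3 -1.05 -3.33 T 0.058 0.012 0.047
```

Request:
apply_moves([
  {"claw":15,"travel":[1.5,0,0],"twist":[0,0,0]},
  {"claw":15,"travel":[3,0,0],"twist":[0,0,0]},
  {"claw":15,"travel":[4,0,0],"twist":[0,0,0]},
])

```text
clock: 13.48
tcp_pos: [0.6089, 0.173, 0.0791]
orientation: [0.0, 0.147, 0.989, -0.001]
contact_force: [0.7, -0.7, -3.5]
grip_width: 0.222
grasp_force: 45.0
```

```bash
python3 -c "
from h import *
mf()"
```

```text
tcp m-frame -59.82 -0.7 -20.87 yaw 163.11 tilt x.z -0.001 z [ 7.0e-04 -1.3e-03 -1.0e+00] F -0.83 0.47 -3.46 T 0.016 0.05 0.013
```

Request:
apply_moves([
  {"claw":15,"travel":[1.5,0,0],"twist":[0,0,0]},
  {"claw":15,"travel":[3,0,0],"twist":[0,0,0]},
  {"claw":15,"travel":[4,0,0],"twist":[0,0,0]},
])

```text
clock: 13.85
tcp_pos: [0.6051, 0.1742, 0.0792]
orientation: [0.0, 0.147, 0.989, -0.001]
contact_force: [0.7, -0.5, -3.6]
grip_width: 0.223
grasp_force: 45.0
```

```bash
python3 -c "
from h import *
mf()"
```

```text
tcp m-frame -55.82 -0.72 -20.84 yaw 163.11 tilt x.z -0.001 z [ 7.0e-04 -1.2e-03 -1.0e+00] F -0.8 0.25 -3.57 T 0.043 0.126 0.039
```

Request:
apply_moves([
  {"claw":15,"travel":[1.5,0,0],"twist":[0,0,0]},
  {"claw":15,"travel":[3,0,0],"twist":[0,0,0]},
  {"claw":15,"travel":[4,0,0],"twist":[0,0,0]},
])

```text
clock: 14.22
tcp_pos: [0.6013, 0.1753, 0.0791]
orientation: [0.0, 0.147, 0.989, -0.001]
contact_force: [0.9, 0.7, -3.2]
grip_width: 0.227
grasp_force: 45.0
```

```bash
python3 -c "
from h import *
mf()"
```

```text
tcp m-frame -51.83 -0.69 -20.86 yaw 163.11 tilt x.z -0.001 z [ 7.0e-04 -1.3e-03 -1.0e+00] F -0.68 -0.96 -3.16 T 0.051 0.123 0.057
```

Request:
apply_moves([
  {"claw":15,"travel":[1.5,0,0],"twist":[0,0,0]},
  {"claw":15,"travel":[3,0,0],"twist":[0,0,0]},
  {"claw":15,"travel":[4,0,0],"twist":[0,0,0]},
])

```text
clock: 14.6
tcp_pos: [0.5975, 0.1765, 0.0791]
orientation: [0.0, 0.147, 0.989, -0.001]
contact_force: [-0.2, -0.8, -3.8]
grip_width: 0.226
grasp_force: 45.0
```

```bash
python3 -c "
from h import *
mf()"
```

```text
tcp m-frame -47.82 -0.7 -20.86 yaw 163.11 tilt x.z -0.001 z [ 7.0e-04 -1.2e-03 -1.0e+00] F -0.07 0.86 -3.79 T -0.007 0.072 -0.016
```

Request:
apply_moves([
  {"claw":15,"travel":[1,0,0],"twist":[0,0,0]},
  {"claw":15,"travel":[2,0,0],"twist":[0,0,0]},
  {"claw":15,"travel":[2,0,0],"twist":[0,0,0]},
])

```text
clock: 14.98
tcp_pos: [0.5956, 0.177, 0.0791]
orientation: [0.0, 0.147, 0.989, -0.001]
contact_force: [-0.5, -0.9, -4.3]
grip_width: 0.225
grasp_force: 45.0
```

```bash
python3 -c "
from h import *
mf()"
```

```text
tcp m-frame -45.83 -0.69 -20.91 yaw 163.11 tilt x.z -0.0009 z [ 5.0e-04 -1.3e-03 -1.0e+00] F 0.21 1.01 -4.25 T 0.049 0.008 -0.027
```

Request:
apply_moves([
  {"claw":15,"travel":[0,0,-0.4],"twist":[0,0,0]},
  {"claw":15,"travel":[0,0,-0.8],"twist":[0,0,0]},
  {"claw":15,"travel":[0,0,-0.8],"twist":[0,0,0]},
])

```text
clock: 15.35
tcp_pos: [0.5956, 0.177, 0.0798]
orientation: [0.0, 0.147, 0.989, -0.001]
contact_force: [0.2, 0.4, -4.9]
grip_width: 0.229
grasp_force: 45.0
```

```bash
python3 -c "
from h import *
mf()"
```

```text
tcp m-frame -45.94 -0.65 -20.18 yaw 163.11 tilt x.z -0.001 z [ 6.0e-04 -1.3e-03 -1.0e+00] F -0.09 -0.45 -4.95 T -0.07 0.215 -0.046
```

Request:
apply_moves([
  {"claw":15,"travel":[0,0,0.8],"twist":[0,0,0]},
  {"claw":15,"travel":[0,0,1.3],"twist":[0,0,0]},
  {"claw":15,"travel":[0,0,1.3],"twist":[0,0,0]},
])

```text
clock: 15.72
tcp_pos: [0.5957, 0.177, 0.0787]
orientation: [0.0, 0.147, 0.989, -0.001]
contact_force: [0.4, 0.6, -3.3]
grip_width: 0.225
grasp_force: 45.0
```

```bash
python3 -c "
from h import *
mf()"
```

```text
tcp m-frame -45.98 -0.74 -21.29 yaw 163.11 tilt x.z -0.0011 z [ 8.0e-04 -1.2e-03 -1.0e+00] F -0.27 -0.66 -3.3 T 0.031 -0.002 -0.044
```

Request:
apply_moves([
  {"claw":15,"travel":[0,0,0.2],"twist":[0,0,0]},
  {"claw":15,"travel":[0,0,0.4],"twist":[0,0,0]},
  {"claw":15,"travel":[0,0,0.4],"twist":[0,0,0]},
])

```text
clock: 16.1
tcp_pos: [0.5956, 0.177, 0.0782]
orientation: [0.0, 0.147, 0.989, -0.001]
contact_force: [0.6, -0.2, -4.5]
grip_width: 0.226
grasp_force: 45.0
```

```bash
python3 -c "
from h import *
mf()"
```

```text
tcp m-frame -45.92 -0.68 -21.78 yaw 163.11 tilt x.z -0.001 z [ 7.0e-04 -1.3e-03 -1.0e+00] F -0.67 0.05 -4.5 T -0.021 -0.032 -0.003
```

Request:
apply_moves([
  {"claw":15,"travel":[0,0.5,-0.7],"twist":[0,0,0]},
  {"claw":15,"travel":[0,0.7,-0.7],"twist":[0,0,0]},
  {"claw":15,"travel":[0,0.7,-0.7],"twist":[0,0,0]},
])

```text
clock: 16.48
tcp_pos: [0.5958, 0.1775, 0.0788]
orientation: [0.0, 0.147, 0.989, -0.001]
contact_force: [0.3, -2.5, -3.5]
grip_width: 0.226
grasp_force: 45.0
```

```bash
python3 -c "
from h import *
mf()"
```

```text
tcp m-frame -45.94 -1.23 -21.17 yaw 163.11 tilt x.z -0.001 z [ 5.0e-04 -1.6e-03 -1.0e+00] F -0.99 2.32 -3.47 T 0.419 0.086 0.14
```

Request:
apply_moves([
  {"claw":15,"travel":[0,-0.8,0],"twist":[0,0,0]},
  {"claw":15,"travel":[0,-1.3,0],"twist":[0,0,0]},
  {"claw":15,"travel":[0,-1.3,0],"twist":[0,0,0]},
])

```text
clock: 16.85
tcp_pos: [0.5955, 0.1766, 0.079]
orientation: [0.0, 0.147, 0.989, -0.0]
contact_force: [0.3, -0.1, -3.1]
grip_width: 0.224
grasp_force: 45.0
```

```bash
python3 -c "
from h import *
mf()"
```

```text
tcp m-frame -45.91 -0.21 -21.02 yaw 163.11 tilt x.z -0.0011 z [ 8.e-04 -1.e-03 -1.e+00] F -0.3 0.0 -3.08 T -0.05 0.002 0.007
```

Request:
apply_moves([
  {"claw":15,"travel":[0,-0.2,0.2],"twist":[0,0,0]},
  {"claw":15,"travel":[0,-0.4,0.2],"twist":[0,0,0]},
  {"claw":15,"travel":[0,-0.4,0.2],"twist":[0,0,0]},
])

```text
clock: 17.23
tcp_pos: [0.5954, 0.1762, 0.0788]
orientation: [0.0, 0.147, 0.989, -0.0]
contact_force: [0.9, 1.5, -4.1]
grip_width: 0.223
grasp_force: 45.0
```

```bash
python3 -c "
from h import *
mf()"
```

```text
tcp m-frame -45.94 0.18 -21.23 yaw 163.11 tilt x.z -0.0011 z [ 8.e-04 -1.e-03 -1.e+00] F -0.41 -1.65 -4.06 T -0.358 0.069 -0.14
```

Request:
apply_moves([
  {"claw":15,"travel":[0,0.7,0.3],"twist":[0,0,0]},
  {"claw":15,"travel":[0,0.7,0.8],"twist":[0,0,0]},
  {"claw":15,"travel":[0,0.7,0.8],"twist":[0,0,0]},
])

```text
clock: 17.6
tcp_pos: [0.5955, 0.1767, 0.0778]
orientation: [0.0, 0.147, 0.989, -0.001]
contact_force: [-0.4, -0.3, -3.5]
grip_width: 0.229
grasp_force: 45.0
```

```bash
python3 -c "
from h import *
mf()"
```

```text
tcp m-frame -45.88 -0.33 -22.2 yaw 163.11 tilt x.z -0.0008 z [ 4.0e-04 -1.4e-03 -1.0e+00] F 0.3 0.36 -3.45 T -0.042 0.058 0.023
```

```bash
cat >> h.py <<'E'
def avg(n=8):
    F=[];T=[]
    for i in range(n):
        manip.get_image('top');s=manip.state();F.append(s['contact_force']);T.append(s['torque'])
    d=(np.array(s['tcp_pos'])-M)*1e3;F=np.array(F);T=np.array(T);f=F.mean(0);t=T.mean(0)
    print('AVG tcp',(d@ux).round(2),(d@uy).round(2),d[2].round(2),'F',(f@ux).round(2),(f@uy).round(2),f[2].round(2),'T',(t@ux).round(3),(t@uy).round(3),t[2].round(3),'sd',F.std(0).round(2),T.std(0).round(3),s['clock'])
E
python3 -c "
from h import *
avg()"
```

```text
AVG tcp -45.93 -0.39 -22.06 F 0.24 0.24 -3.04 T -0.0 0.025 0.012 sd [0.61 0.39 0.49] [0.035 0.023 0.027] 18.0
```

Request:
apply_moves([
  {"claw":15,"travel":[0,0.2,-0.6],"twist":[0,0,0]},
  {"claw":15,"travel":[0,0.2,-1.2],"twist":[0,0,0]},
  {"claw":15,"travel":[0,0.2,-1.2],"twist":[0,0,0]},
])

```text
clock: 18.38
tcp_pos: [0.5956, 0.1769, 0.0791]
orientation: [0.0, 0.147, 0.989, -0.001]
contact_force: [-0.0, -0.8, -3.7]
grip_width: 0.225
grasp_force: 45.0
```

```bash
python3 -c "
from h import *
avg()"
```

```text
AVG tcp -45.91 -0.59 -20.93 F -0.56 -0.13 -3.56 T 0.0 0.105 -0.015 sd [0.31 0.42 0.46] [0.028 0.035 0.038] 18.775
```

Request:
apply_moves([
  {"claw":15,"travel":[0,0,-0.6],"twist":[0,0,0]},
  {"claw":15,"travel":[0,0,-0.9],"twist":[0,0,0]},
  {"claw":15,"travel":[0,0,-0.9],"twist":[0,0,0]},
])

```text
clock: 19.15
tcp_pos: [0.5956, 0.1769, 0.0799]
orientation: [0.0, 0.147, 0.989, -0.001]
contact_force: [1.7, -1.6, -6.3]
grip_width: 0.224
grasp_force: 45.0
```

```bash
python3 -c "
from h import *
avg()"
```

```text
AVG tcp -45.93 -0.57 -20.04 F -1.65 0.54 -5.95 T 0.061 0.442 0.018 sd [0.38 0.52 0.44] [0.053 0.019 0.021] 19.55
```

Request:
apply_moves([
  {"claw":15,"travel":[0,0,1],"twist":[0,0,0]},
  {"claw":15,"travel":[0,0,2],"twist":[0,0,0]},
  {"claw":15,"travel":[0,0,2.5],"twist":[0,0,0]},
  {"claw":15,"travel":[0,0,2.5],"twist":[0,0,0]},
])

```text
clock: 20.05
tcp_pos: [0.5956, 0.177, 0.0776]
orientation: [0.0, 0.147, 0.989, -0.001]
contact_force: [-0.8, 0.2, -1.7]
grip_width: 0.225
grasp_force: 45.0
```

```bash
python3 -c "
from h import *
avg(6)"
```

```text
AVG tcp -45.93 -0.62 -22.43 F 0.23 0.12 -2.3 T -0.007 -0.017 0.011 sd [0.38 0.52 0.44] [0.036 0.029 0.036] 20.35
```

Request:
apply_moves([
  {"claw":15,"travel":[0,0,0.2],"twist":[0,0,0]},
  {"claw":15,"travel":[0,0,0.4],"twist":[0,0,0]},
])

```text
clock: 20.6
tcp_pos: [0.5957, 0.1769, 0.0772]
orientation: [0.0, 0.147, 0.989, -0.001]
contact_force: [0.3, 0.3, -2.3]
grip_width: 0.224
grasp_force: 45.0
```

```bash
python3 -c "
from h import *
avg(6)"
```

```text
AVG tcp -45.97 -0.62 -22.8 F -0.46 0.05 -1.76 T -0.001 0.07 0.009 sd [0.39 0.47 0.53] [0.019 0.029 0.023] 20.9
```

Request:
apply_moves([
  {"claw":15,"travel":[0,-0.1,-0.6],"twist":[0,0,0]},
  {"claw":15,"travel":[0,-0.1,-1.2],"twist":[0,0,0]},
  {"claw":15,"travel":[1,-0.1,-1.2],"twist":[0,0,0]},
  {"claw":15,"travel":[2,-0.1,-1.2],"twist":[0,0,0]},
  {"claw":15,"travel":[2,-0.1,-1.2],"twist":[0,0,0]},
])

```text
clock: 21.52
tcp_pos: [0.5936, 0.1774, 0.0783]
orientation: [0.0, 0.147, 0.989, -0.001]
contact_force: [0.1, 0.0, -3.6]
grip_width: 0.224
grasp_force: 45.0
```

```bash
python3 -c "
from h import *
avg(4)"
```

```text
AVG tcp -43.92 -0.5 -21.69 F 0.43 0.38 -2.45 T -0.006 0.017 -0.001 sd [0.14 0.61 0.68] [0.008 0.013 0.02 ] 21.725
```

Request:
apply_moves([
  {"claw":15,"travel":[0.5,0,0],"twist":[0,0,0]},
  {"claw":15,"travel":[1,0,0],"twist":[0,0,0]},
])

```text
clock: 21.98
tcp_pos: [0.5927, 0.1777, 0.0783]
orientation: [0.0, 0.147, 0.989, -0.001]
contact_force: [1.1, 0.7, -2.4]
grip_width: 0.22
grasp_force: 45.0
```

```bash
python3 -c "
from h import *
mf()"
```

```text
tcp m-frame -42.87 -0.48 -21.7 yaw 163.11 tilt x.z -0.001 z [ 6.0e-04 -1.2e-03 -1.0e+00] F -0.89 -0.98 -2.44 T -0.008 -0.027 0.013
```

Request:
apply_moves([
  {"claw":15,"travel":[0.4,0,0],"twist":[0,0,0]},
  {"claw":15,"travel":[0.7,0,0],"twist":[0,0,0]},
])

```text
clock: 22.22
tcp_pos: [0.592, 0.1779, 0.0783]
orientation: [0.0, 0.147, 0.989, -0.001]
contact_force: [0.3, -0.3, -1.9]
grip_width: 0.226
grasp_force: 45.0
```

```bash
python3 -c "
from h import *
mf()"
```

```text
tcp m-frame -42.2 -0.49 -21.67 yaw 163.11 tilt x.z -0.001 z [ 7.0e-04 -1.2e-03 -1.0e+00] F -0.41 0.23 -1.91 T -0.027 -0.037 -0.006
```

Request:
apply_moves([
  {"claw":15,"travel":[0.3,0,0],"twist":[0,0,0]},
  {"claw":15,"travel":[0.6,0,0],"twist":[0,0,0]},
])

```text
clock: 22.48
tcp_pos: [0.5914, 0.1781, 0.0783]
orientation: [0.0, 0.147, 0.989, -0.001]
contact_force: [0.8, -0.6, -3.1]
grip_width: 0.222
grasp_force: 45.0
```

```bash
python3 -c "
from h import *
mf()"
```

```text
tcp m-frame -41.6 -0.5 -21.68 yaw 163.11 tilt x.z -0.001 z [ 7.0e-04 -1.3e-03 -1.0e+00] F -0.9 0.33 -3.06 T -0.099 0.015 0.011
```

Request:
apply_moves([
  {"claw":15,"travel":[0.3,0,0],"twist":[0,0,0]},
  {"claw":15,"travel":[0.6,0,0],"twist":[0,0,0]},
])

```text
clock: 22.72
tcp_pos: [0.5914, 0.1781, 0.0785]
orientation: [0.001, 0.147, 0.989, -0.001]
contact_force: [6.3, -1.1, -3.0]
grip_width: 0.223
grasp_force: 45.0
```

```bash
python3 -c "
from h import *
mf()"
```

```text
tcp m-frame -41.54 -0.52 -21.47 yaw 163.11 tilt x.z -0.0023 z [ 0.002  -0.0014 -1.    ] F -6.39 -0.75 -3.03 T -0.007 1.156 -0.017
```

Request:
apply_moves([
  {"claw":15,"travel":[0.3,0,0],"twist":[0,0,0]},
  {"claw":15,"travel":[0.6,0,0],"twist":[0,0,0]},
])

```text
clock: 22.98
tcp_pos: [0.5914, 0.1781, 0.0788]
orientation: [0.002, 0.147, 0.989, -0.001]
contact_force: [10.4, -3.9, -3.6]
grip_width: 0.227
grasp_force: 45.0
```

```bash
python3 -c "
from h import *
mf()"
```

```text
tcp m-frame -41.54 -0.48 -21.23 yaw 163.1 tilt x.z -0.0037 z [ 0.0034 -0.0016 -1.    ] F -11.11 0.69 -3.55 T -0.085 1.928 -0.056
```

Request:
apply_moves([
  {"claw":15,"travel":[-2,0,0],"twist":[0,0,0]},
  {"claw":15,"travel":[-5,0,0],"twist":[0,0,0]},
  {"claw":15,"travel":[-9,0,0],"twist":[0,0,0]},
  {"claw":15,"travel":[-13,0,0],"twist":[0,0,0]},
  {"claw":15,"travel":[-18,0,0],"twist":[0,0,0]},
  {"claw":15,"travel":[-23,0,0],"twist":[0,0,0]},
  {"claw":15,"travel":[-29,0,0],"twist":[0,0,0]},
  {"claw":15,"travel":[-36,0,0],"twist":[0,0,0]},
  {"claw":15,"travel":[-60,0,0],"twist":[0,0,0]},
  {"claw":15,"travel":[-85,0,0],"twist":[0,0,0]},
])

```text
clock: 24.22
tcp_pos: [0.6725, 0.1535, 0.0785]
orientation: [0.001, 0.147, 0.989, -0.001]
contact_force: [0.7, 0.2, -3.0]
grip_width: 0.225
grasp_force: 45.0
```

Request:
apply_moves([
  {"claw":15,"travel":[0,0,-30],"twist":[0,0,0]},
  {"claw":15,"travel":[0,0,-30],"twist":[0,0,0.18]},
  {"claw":15,"travel":[0,0,-30],"twist":[0,0,0.36]},
  {"claw":15,"travel":[0,0,-30],"twist":[0,0,0.54]},
  {"claw":15,"travel":[0,0,-30],"twist":[0,0,0.72]},
  {"claw":15,"travel":[0,0,-30],"twist":[0,0,0.9]},
  {"claw":15,"travel":[0,0,-30],"twist":[0,0,1.08]},
  {"claw":15,"travel":[0,0,-30],"twist":[0,0,1.26]},
  {"claw":15,"travel":[0,0,-30],"twist":[0,0,1.44]},
  {"claw":15,"travel":[0,0,-30],"twist":[0,0,1.57]},
])

```text
clock: 25.48
tcp_pos: [0.6719, 0.1536, 0.1083]
orientation: [0.001, 0.805, 0.594, -0.0]
contact_force: [0.4, -0.3, -2.4]
grip_width: 0.225
grasp_force: 45.0
```

```bash
python3 -c "
from h import *
avg(4);mf();print(manip.state()['joint_pos'].round(2))"
```

```text
AVG tcp -125.55 -0.49 8.3 F -0.45 0.29 -2.56 T 0.121 -0.075 -0.006 sd [0.28 0.37 0.56] [0.022 0.021 0.039] 25.675
tcp m-frame -125.55 -0.49 8.3 yaw 73.33 tilt x.z -0.0011 z [ 5.0e-04 -1.3e-03 -1.0e+00] F -0.57 -0.36 -1.72 T 0.102 -0.107 0.052
[ 0.19  0.19  1.53 -0.    1.41  0.48]
```

Request:
apply_moves([
  {"claw":15,"travel":[0,0,0],"twist":[0,0,0.18]},
  {"claw":15,"travel":[0,0,0],"twist":[0,0,0.36]},
  {"claw":15,"travel":[0,0,0],"twist":[0,0,0.54]},
  {"claw":15,"travel":[0,0,0],"twist":[0,0,0.72]},
  {"claw":15,"travel":[0,0,0],"twist":[0,0,0.9]},
  {"claw":15,"travel":[0,0,0],"twist":[0,0,1.08]},
  {"claw":15,"travel":[0,0,0],"twist":[0,0,1.26]},
  {"claw":15,"travel":[0,0,0],"twist":[0,0,1.44]},
  {"claw":15,"travel":[0,0,0],"twist":[0,0,1.575]},
  {"claw":15,"travel":[0,0,0],"twist":[0,0,1.575]},
])

```text
clock: 26.92
tcp_pos: [0.6717, 0.1537, 0.1084]
orientation: [0.001, 0.989, -0.147, 0.0]
contact_force: [0.1, -0.1, -3.9]
grip_width: 0.225
grasp_force: 45.0
```

```bash
python3 -c "
from h import *
avg(4);mf();print(togo(M-.064*ux-.00053*uy+[0,0,-.0215],YAW-180))"
```

```text
AVG tcp -125.4 -0.53 8.38 F -0.24 -0.12 -2.4 T 0.031 -0.175 -0.007 sd [0.31 0.26 0.2 ] [0.018 0.015 0.015] 27.125
tcp m-frame -125.4 -0.53 8.38 yaw -16.9 tilt x.z 0.001 z [ 6.0e-04 -1.3e-03 -1.0e+00] F -0.22 -0.11 -2.72 T 0.031 -0.156 0.005
(array([-61.4,  -0. ,  29.8]), array([ 0.001, -0.001, -0.   ]))
```

Request:
apply_moves([
  {"claw":15,"travel":[0,0,15],"twist":[0,0,0]},
  {"claw":15,"travel":[-15,0,29.8],"twist":[0,0,0]},
  {"claw":15,"travel":[-35,0,29.8],"twist":[0,0,0]},
  {"claw":15,"travel":[-52,0,29.8],"twist":[0,0,0]},
  {"claw":15,"travel":[-61.4,0,29.8],"twist":[0,0,0]},
  {"claw":15,"travel":[-61.4,0,29.8],"twist":[0,0,0]},
  {"claw":15,"travel":[-61.4,0,29.8],"twist":[0,0,0]},
])

```text
clock: 28.0
tcp_pos: [0.6134, 0.1717, 0.0787]
orientation: [0.001, 0.989, -0.149, 0.001]
contact_force: [0.8, -0.7, -2.8]
grip_width: 0.226
grasp_force: 45.0
```

```bash
python3 - <<'E'
from h import *
import pickle
mf();s,p,r=pose();c=manip.camera_info('wrist');im=manip.get_image('wrist')[:,:,::-1];pickle.dump(c,open('w5.pkl','wb'));cv2.imwrite('pics/w5.png',im)
avg(4)
cv2.imwrite('pics/c5.png',cv2.resize(im[100:340,200:440],(600,600),interpolation=2))
E
```

```text
tcp m-frame -64.47 -0.75 -21.27 yaw -17.08 tilt x.z 0.0015 z [ 0.0012 -0.0012 -1.    ] F -0.97 0.49 -2.79 T -0.002 -0.193 -0.043
AVG tcp -64.27 -0.63 -21.58 F -0.01 0.18 -3.07 T 0.033 -0.178 0.021 sd [0.32 0.42 0.36] [0.015 0.02  0.016] 28.25
```

View pics/c5.png

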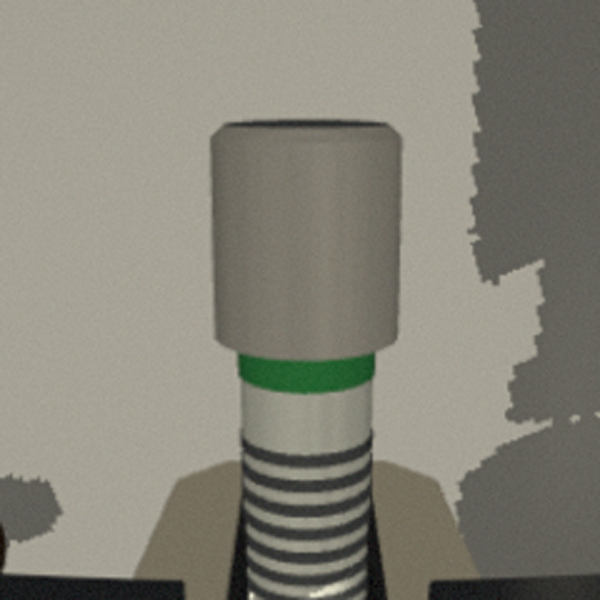

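The view shows the gauge still straight in the grip, with the go nose at row ≈149 as before, so it hasn't pitched. Now I feel forward with the no-go end.

Request:
apply_moves([
  {"claw":15,"travel":[-3,0,0],"twist":[0,0,0]},
  {"claw":15,"travel":[-6,-0.1,0],"twist":[0,0,0]},
  {"claw":15,"travel":[-8,-0.1,0],"twist":[0,0,0]},
  {"claw":15,"travel":[-8.5,-0.1,0],"twist":[0,0,0]},
  {"claw":15,"travel":[-8.5,-0.1,0],"twist":[0,0,0]},
])

```text
clock: 28.88
tcp_pos: [0.6049, 0.1744, 0.0786]
orientation: [0.001, 0.989, -0.149, 0.0]
contact_force: [0.4, -0.6, -3.5]
grip_width: 0.227
grasp_force: 45.0
```

```bash
python3 -c "
from h import *
mf()"
```

```text
tcp m-frame -55.5 -0.86 -21.45 yaw -17.08 tilt x.z 0.0011 z [ 7.0e-04 -1.3e-03 -1.0e+00] F -0.53 0.51 -3.48 T -0.008 -0.142 -0.027
```

Request:
apply_moves([
  {"claw":15,"travel":[-0.4,0,0],"twist":[0,0,0]},
  {"claw":15,"travel":[-0.7,0,0],"twist":[0,0,0]},
])

```text
clock: 29.12
tcp_pos: [0.6042, 0.1746, 0.0785]
orientation: [0.001, 0.989, -0.149, 0.0]
contact_force: [0.3, -0.3, -2.0]
grip_width: 0.224
grasp_force: 45.0
```

```bash
python3 -c "
from h import *
mf()"
```

```text
tcp m-frame -54.83 -0.83 -21.5 yaw -17.09 tilt x.z 0.001 z [ 7.0e-04 -1.2e-03 -1.0e+00] F -0.41 0.23 -2.01 T 0.037 -0.118 -0.017
```

Request:
apply_moves([
  {"claw":15,"travel":[-0.4,0,0],"twist":[0,0,0]},
  {"claw":15,"travel":[-0.7,0,0],"twist":[0,0,0]},
])

```text
clock: 29.38
tcp_pos: [0.6035, 0.1747, 0.0785]
orientation: [0.001, 0.989, -0.149, 0.0]
contact_force: [0.2, -0.1, -3.7]
grip_width: 0.227
grasp_force: 45.0
```

```bash
python3 -c "
from h import *
mf()"
```

```text
tcp m-frame -54.1 -0.8 -21.49 yaw -17.09 tilt x.z 0.001 z [ 6.0e-04 -1.3e-03 -1.0e+00] F -0.19 0.03 -3.67 T 0.033 -0.159 0.027
```

Request:
apply_moves([
  {"claw":15,"travel":[-0.4,0.3,0],"twist":[0,0,-0.003]},
  {"claw":15,"travel":[-0.7,0.3,0],"twist":[0,0,-0.003]},
  {"claw":15,"travel":[-0.7,0.3,0],"twist":[0,0,-0.003]},
])

```text
clock: 29.75
tcp_pos: [0.6027, 0.1747, 0.0785]
orientation: [0.001, 0.989, -0.147, 0.0]
contact_force: [-0.2, 0.9, -3.2]
grip_width: 0.222
grasp_force: 45.0
```

```bash
python3 -c "
from h import *
mf()"
```

```text
tcp m-frame -53.39 -0.55 -21.46 yaw -16.91 tilt x.z 0.001 z [ 7.0e-04 -1.3e-03 -1.0e+00] F 0.41 -0.8 -3.15 T 0.013 -0.154 0.008
```

Request:
apply_moves([
  {"claw":15,"travel":[-0.4,0,0],"twist":[0,0,0]},
  {"claw":15,"travel":[-0.7,0,0],"twist":[0,0,0]},
])

```text
clock: 30.0
tcp_pos: [0.6021, 0.1749, 0.0785]
orientation: [0.001, 0.989, -0.147, 0.0]
contact_force: [-0.5, 0.3, -2.4]
grip_width: 0.227
grasp_force: 45.0
```

```bash
python3 -c "
from h import *
mf()"
```

```text
tcp m-frame -52.71 -0.54 -21.47 yaw -16.91 tilt x.z 0.0011 z [ 7.0e-04 -1.3e-03 -1.0e+00] F 0.52 -0.13 -2.38 T 0.018 -0.163 -0.06
```

Request:
apply_moves([
  {"claw":15,"travel":[-0.3,0,0],"twist":[0,0,0]},
  {"claw":15,"travel":[-0.6,0,0],"twist":[0,0,0]},
])

```text
clock: 30.25
tcp_pos: [0.6015, 0.1751, 0.0785]
orientation: [0.001, 0.989, -0.147, 0.0]
contact_force: [-0.4, -0.3, -2.8]
grip_width: 0.224
grasp_force: 45.0
```

```bash
python3 -c "
from h import *
mf()"
```

```text
tcp m-frame -52.1 -0.54 -21.46 yaw -16.91 tilt x.z 0.001 z [ 7.0e-04 -1.3e-03 -1.0e+00] F 0.31 0.37 -2.78 T 0.022 -0.173 0.045
```

Request:
apply_moves([
  {"claw":15,"travel":[-0.2,0,0],"twist":[0,0,0]},
  {"claw":15,"travel":[-0.4,0,0],"twist":[0,0,0]},
])

```text
clock: 30.5
tcp_pos: [0.6011, 0.1752, 0.0785]
orientation: [0.001, 0.989, -0.147, 0.0]
contact_force: [0.6, 0.6, -3.6]
grip_width: 0.226
grasp_force: 45.0
```

```bash
python3 -c "
from h import *
mf()"
```

```text
tcp m-frame -51.71 -0.54 -21.46 yaw -16.91 tilt x.z 0.001 z [ 7.0e-04 -1.3e-03 -1.0e+00] F -0.4 -0.74 -3.62 T 0.063 -0.143 -0.052
```

Request:
apply_moves([
  {"claw":15,"travel":[-0.3,0,0],"twist":[0,0,0]},
  {"claw":15,"travel":[-0.5,0,0],"twist":[0,0,0]},
])

```text
clock: 30.75
tcp_pos: [0.6007, 0.1753, 0.0786]
orientation: [0.001, 0.989, -0.147, 0.0]
contact_force: [-0.5, 0.1, -2.9]
grip_width: 0.223
grasp_force: 45.0
```

Request:
apply_moves([
  {"claw":15,"travel":[-0.2,0,0],"twist":[0,0,0]},
  {"claw":15,"travel":[-0.4,0,0],"twist":[0,0,0]},
])

```text
clock: 31.0
tcp_pos: [0.6003, 0.1755, 0.0785]
orientation: [0.001, 0.989, -0.147, 0.0]
contact_force: [-0.9, -0.5, -3.5]
grip_width: 0.22
grasp_force: 45.0
```

```bash
python3 -c "
from h import *
mf()"
```

```text
tcp m-frame -50.79 -0.54 -21.49 yaw -16.91 tilt x.z 0.001 z [ 6.0e-04 -1.3e-03 -1.0e+00] F 0.73 0.78 -3.48 T 0.059 -0.212 -0.003
```

Request:
apply_moves([
  {"claw":15,"travel":[-0.3,0,0],"twist":[0,0,0]},
  {"claw":15,"travel":[-0.5,0,0],"twist":[0,0,0]},
])

```text
clock: 31.25
tcp_pos: [0.5998, 0.1756, 0.0785]
orientation: [0.001, 0.989, -0.147, 0.0]
contact_force: [0.7, -0.9, -3.1]
grip_width: 0.227
grasp_force: 45.0
```

Request:
apply_moves([
  {"claw":15,"travel":[-0.2,0,0],"twist":[0,0,0]},
  {"claw":15,"travel":[-0.4,0,0],"twist":[0,0,0]},
])

```text
clock: 31.5
tcp_pos: [0.5995, 0.1757, 0.0786]
orientation: [0.001, 0.989, -0.147, 0.001]
contact_force: [2.7, -0.8, -4.3]
grip_width: 0.225
grasp_force: 45.0
```

```bash
python3 -c "
from h import *
mf()"
```

```text
tcp m-frame -50.05 -0.54 -21.43 yaw -16.91 tilt x.z 0.0013 z [ 0.001  -0.0013 -1.    ] F -2.78 -0.03 -4.32 T 0.03 0.236 -0.046
```

Request:
apply_moves([
  {"claw":15,"travel":[-0.3,0,0],"twist":[0,0,0]},
  {"claw":15,"travel":[-0.3,0,0],"twist":[0,0,0]},
])

```text
clock: 31.75
tcp_pos: [0.5995, 0.1757, 0.0787]
orientation: [0.001, 0.989, -0.147, 0.001]
contact_force: [5.1, -0.7, -3.6]
grip_width: 0.226
grasp_force: 45.0
```

```bash
python3 -c "
from h import *
mf();avg(6)"
```

```text
tcp m-frame -50.0 -0.57 -21.32 yaw -16.92 tilt x.z 0.002 z [ 0.0016 -0.0013 -1.    ] F -5.06 -0.79 -3.6 T -0.007 0.689 -0.004
AVG tcp -50.03 -0.53 -21.33 F -5.18 0.13 -3.85 T 0.013 0.691 0.031 sd [0.38 0.66 0.41] [0.046 0.043 0.032] 32.05
```

Request:
apply_moves([
  {"claw":15,"travel":[0,0,0]},
  {"claw":15,"travel":[0,0,0]},
  {"claw":15,"travel":[0,0,0]},
  {"claw":15,"travel":[0,0,0]},
  {"claw":15,"travel":[0,0,0]},
  {"claw":15,"travel":[0,0,0]},
  {"claw":15,"travel":[0,0,0]},
  {"claw":15,"travel":[0,0,0]},
  {"claw":15,"travel":[0,0,0]},
  {"claw":15,"travel":[0,0,0]},
])

```text
validation failed for argument at $.mo...
```

```bash
python3 -c "
from h import *
avg(6)"
```

```text
AVG tcp -50.0 -0.53 -21.37 F -5.27 0.03 -3.74 T 0.006 0.713 -0.023 sd [0.37 0.39 0.42] [0.023 0.027 0.032] 32.35
```

Request:
apply_moves([
  {"claw":15,"travel":[0,0,0]},
  {"claw":15,"travel":[0,0,0]},
  {"claw":15,"travel":[0,0,0]},
  {"claw":15,"travel":[0,0,0]},
  {"claw":15,"travel":[0,0,0]},
  {"claw":15,"travel":[0,0,0]},
])

```text
validation failed for argument at $.mo...
```

```bash
python3 -c "
from h import *
avg(4)"
```

```text
AVG tcp -50.02 -0.53 -21.33 F -5.13 -0.1 -3.59 T -0.014 0.698 0.018 sd [0.45 0.43 0.27] [0.018 0.021 0.034] 32.55
```

Twist is required, so the hold calls need it spelled out.

Request:
apply_moves([
  {"claw":15,"travel":[0,0,0],"twist":[0,0,0]},
  {"claw":15,"travel":[0,0,0],"twist":[0,0,0]},
  {"claw":15,"travel":[0,0,0],"twist":[0,0,0]},
  {"claw":15,"travel":[0,0,0],"twist":[0,0,0]},
  {"claw":15,"travel":[0,0,0],"twist":[0,0,0]},
  {"claw":15,"travel":[0,0,0],"twist":[0,0,0]},
  {"claw":15,"travel":[0,0,0],"twist":[0,0,0]},
  {"claw":15,"travel":[0,0,0],"twist":[0,0,0]},
  {"claw":15,"travel":[0,0,0],"twist":[0,0,0]},
  {"claw":15,"travel":[0,0,0],"twist":[0,0,0]},
])

```text
clock: 33.8
tcp_pos: [0.5995, 0.1757, 0.0787]
orientation: [0.001, 0.989, -0.147, 0.001]
contact_force: [5.0, -1.6, -3.5]
grip_width: 0.226
grasp_force: 45.0
```

```bash
python3 -c "
from h import *
avg(6)"
```

```text
AVG tcp -50.01 -0.55 -21.32 F -5.3 0.06 -3.82 T -0.012 0.695 0.009 sd [0.69 0.36 0.18] [0.019 0.021 0.024] 34.1
```

Request:
apply_moves([
  {"claw":15,"travel":[2,0,0],"twist":[0,0,0]},
  {"claw":15,"travel":[10,0,0],"twist":[0,0,0]},
  {"claw":15,"travel":[35,0,-10],"twist":[0,0,0]},
  {"claw":15,"travel":[60,0,-40],"twist":[0,0,0]},
  {"claw":15,"travel":[75,0,-90],"twist":[0,0,0]},
  {"claw":15,"travel":[75,0,-120],"twist":[0,0,0]},
  {"claw":15,"travel":[75,0,-120],"twist":[0,0,0]},
])

```text
clock: 34.98
tcp_pos: [0.6719, 0.1541, 0.2008]
orientation: [-0.0, 0.989, -0.147, 0.002]
contact_force: [0.1, 0.5, -4.1]
grip_width: 0.222
grasp_force: 45.0
```

```bash
python3 -c "
from h import *
avg(2);mf();print(manip.state()['joint_pos'].round(2));print(togo((.5926,-.2217,.2),138.4-180),togo((.5926,-.2217,.2),138.4))"
```

```text
AVG tcp -124.27 -0.49 96.95 F -0.1 0.6 -3.74 T 0.026 -0.199 -0.009 sd [0.23 0.44 0.08] [0.03  0.009 0.02 ] 35.075
tcp m-frame -124.27 -0.49 96.95 yaw -16.91 tilt x.z -0.0004 z [-8.0e-04 -1.5e-03 -1.0e+00] F -0.0 1.08 -3.81 T 0.057 -0.2 0.011
[ 0.19  0.15  1.44 -0.    1.55  2.06]
(array([ 34.7, 382.2,  -2.4]), array([0.0017, 0.    , 0.4309])) (array([ 34.7, 382.2,  -2.4]), array([-0.0000e+00,  2.3000e-03, -2.7107e+00]))
```

Request:
apply_moves([
  {"claw":15,"travel":[5,50,-2],"twist":[0,0,0.05]},
  {"claw":15,"travel":[10,105,-2],"twist":[0,0,0.12]},
  {"claw":15,"travel":[15,160,-2],"twist":[0,0,0.2]},
  {"claw":15,"travel":[20,215,-2],"twist":[0,0,0.28]},
  {"claw":15,"travel":[25,270,-2],"twist":[0,0,0.35]},
  {"claw":15,"travel":[30,320,-2],"twist":[0,0,0.43]},
  {"claw":15,"travel":[34,360,-2],"twist":[0,0,0.431]},
  {"claw":15,"travel":[34,380,-2],"twist":[0,0,0.431]},
  {"claw":15,"travel":[34,380,-2],"twist":[0,0,0.431]},
  {"claw":15,"travel":[34,380,-2],"twist":[0,0,0.431]},
])

```text
clock: 36.33
tcp_pos: [0.5929, -0.2183, 0.2004]
orientation: [0.0, 0.935, -0.355, 0.0]
contact_force: [0.7, -0.1, -3.4]
grip_width: 0.223
grasp_force: 45.0
```

```bash
python3 -c "
from h import *
mf();print(togo((.592,-.2201,.0325),138.4-180))"
```

```text
tcp m-frame -158.22 378.31 100.38 yaw -41.56 tilt x.z 0.0004 z [ 0.e+00 -6.e-04 -1.e+00] F -0.7 -0.09 -3.44 T -0.003 -0.177 -0.01
(array([  0.5,   1.9, 167.9]), array([ 0.0004, -0.0004,  0.0006]))
```

Request:
apply_moves([
  {"claw":15,"travel":[0.5,1.9,50],"twist":[0,0,0]},
  {"claw":15,"travel":[0.5,1.9,100],"twist":[0,0,0]},
  {"claw":15,"travel":[0.5,1.9,140],"twist":[0,0,0]},
  {"claw":15,"travel":[0.5,1.9,160],"twist":[0,0,0]},
  {"claw":15,"travel":[0.5,1.9,160],"twist":[0,0,0]},
  {"claw":15,"travel":[0.5,1.9,160],"twist":[0,0,0]},
])

```text
clock: 37.08
tcp_pos: [0.593, -0.2214, 0.043]
orientation: [0.0, 0.935, -0.355, 0.002]
contact_force: [-0.3, 0.0, -3.0]
grip_width: 0.228
grasp_force: 45.0
```

```bash
python3 -c "
from h import *
mf();print(togo((.592,-.2201,.0325),138.4-180),pose()[0]['contact_force'])"
```

```text
tcp m-frame -159.2 381.24 -57.03 yaw -41.59 tilt x.z 0.0036 z [ 0.0029 -0.0022 -1.    ] F 0.3 0.08 -2.96 T -0.005 -0.201 0.041
(array([-1.6, -0.3, 10.5]), array([-0.0003, -0.0036,  0.0002])) [-0.31302613  0.00898341 -2.96242117]
```

Request:
apply_moves([
  {"claw":15,"travel":[0,0,3],"twist":[0,0,0]},
  {"claw":15,"travel":[0,0,6],"twist":[0,0,0]},
  {"claw":15,"travel":[0,0,6],"twist":[0,0,0]},
  {"claw":15,"travel":[0,0,6],"twist":[0,0,0]},
])

```text
clock: 37.58
tcp_pos: [0.592, -0.2213, 0.0351]
orientation: [0.0, 0.935, -0.355, 0.001]
contact_force: [1.0, 0.9, -2.6]
grip_width: 0.227
grasp_force: 45.0
```

```bash
python3 -c "
from h import *
mf();print(togo((.592,-.2201,.0325),138.4-180),pose()[0]['contact_force'])"
```

```text
tcp m-frame -158.25 381.49 -64.9 yaw -41.61 tilt x.z 0.0014 z [ 7.0e-04 -1.3e-03 -1.0e+00] F -0.74 -1.15 -2.61 T -0.013 -0.084 0.01
(array([-0.8, -0.9,  2.6]), array([ 0.0005, -0.0014, -0.0002])) [ 1.04317304  0.87981257 -2.60534163]
```

Request:
apply_moves([
  {"claw":15,"travel":[-0.8,-0.9,1],"twist":[0,0,0]},
  {"claw":15,"travel":[-0.8,-0.9,2],"twist":[0,0,0]},
  {"claw":15,"travel":[-0.8,-0.9,2],"twist":[0,0,0]},
])

```text
clock: 37.95
tcp_pos: [0.5919, -0.22, 0.0329]
orientation: [0.0, 0.935, -0.355, 0.0]
contact_force: [-0.2, -0.6, -2.9]
grip_width: 0.228
grasp_force: 45.0
```

```bash
python3 -c "
from h import *
mf();print(togo((.592,-.2201,.0325),138.4-180),pose()[0]['contact_force'])"
```

```text
tcp m-frame -157.81 380.29 -67.13 yaw -41.61 tilt x.z 0.0012 z [ 5.0e-04 -1.2e-03 -1.0e+00] F 0.04 0.67 -2.86 T 0.012 -0.18 -0.047
(array([ 0.1, -0. ,  0.4]), array([ 0.0006, -0.0012, -0.0001])) [-0.23758933 -0.62985683 -2.85851552]
```

Free of lateral load; lower a little more until the V takes the weight.

Request:
apply_moves([
  {"claw":15,"travel":[0,0,0.5],"twist":[0,0,0]},
  {"claw":15,"travel":[0,0,0.9],"twist":[0,0,0]},
  {"claw":15,"travel":[0,0,0.9],"twist":[0,0,0]},
])

```text
clock: 38.33
tcp_pos: [0.592, -0.2202, 0.0322]
orientation: [0.0, 0.935, -0.355, 0.001]
contact_force: [0.5, -0.8, -1.1]
grip_width: 0.224
grasp_force: 45.0
```

```bash
python3 -c "
from h import *
mf();print(pose()[0]['contact_force'])"
```

```text
tcp m-frame -157.92 380.38 -67.8 yaw -41.61 tilt x.z 0.0014 z [ 7.0e-04 -1.3e-03 -1.0e+00] F -0.72 0.66 -1.12 T 0.062 -0.279 0.003
[ 0.49507522 -0.8417192  -1.12172384]
```

Request:
apply_moves([
  {"claw":26,"travel":[0,0,0],"twist":[0,0,0]},
  {"claw":35,"travel":[0,0,0],"twist":[0,0,0]},
  {"claw":60,"travel":[0,0,0],"twist":[0,0,0]},
  {"claw":60,"travel":[0,0,0],"twist":[0,0,0]},
  {"claw":60,"travel":[0,0,-15],"twist":[0,0,0]},
  {"claw":60,"travel":[0,0,-50],"twist":[0,0,0]},
  {"claw":60,"travel":[0,0,-100],"twist":[0,0,0]},
  {"claw":60,"travel":[0,0,-150],"twist":[0,0,0]},
  {"claw":60,"travel":[0,0,-150],"twist":[0,0,0]},
  {"claw":60,"travel":[0,0,-150],"twist":[0,0,0]},
])

```text
clock: 39.58
tcp_pos: [0.5917, -0.2198, 0.1822]
orientation: [0.0, 0.935, -0.355, 0.001]
contact_force: [-0.1, -0.4, -1.0]
grip_width: 0.643
grasp_force: 0.0
```

```bash
python3 - <<'E'
from h import *
mf();im=manip.get_image('wrist')[:,:,::-1];s=manip.get_image('scene')[:,:,::-1]
cv2.imwrite('pics/w6.png',np.hstack([cv2.resize(im[60:340,160:480],(400,350)),cv2.resize(s[200:340,210:370],(400,350),interpolation=2)]))
E
```

```text
tcp m-frame -157.56 380.15 82.16 yaw -41.61 tilt x.z 0.0014 z [ 7.0e-04 -1.3e-03 -1.0e+00] F 0.0 0.4 -0.97 T -0.024 -0.147 -0.034
```

View pics/w6.png

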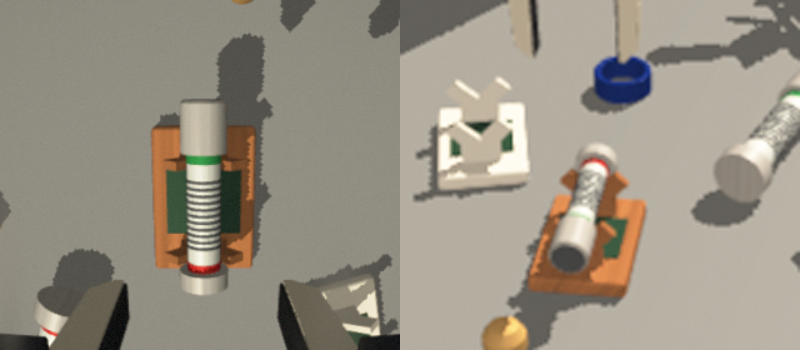

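The gauge lies square in the oak V rest, with its handle at (203,205) in the left crop between the uprights. The neighbours are untouched and the gripper is clear.

```bash
python3 -c "
from bench import manip
print(manip.finish_job())"
```

```text
the job is handed in; nothing more can be done
None
```

The bush was gauged and the job is handed in: the go end went fully home (11 N against the shoulder), the no-go end did not enter under a 5 N push held for about 2 s, and the gauge is back in its oak rest, turned end for end, after about 40 s of the 72 s allowed.

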